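Put the rolling-pin rings and the snack container back in the bench row

TASK

Tidy up after baking: thread the loose wooden rolling-pin rings onto the post of their stand, biggest at the bottom and smallest on top, each fully down. Then slide the loaded stand into the row at the back of the bench between the glass jar and the aluminium bottle, and also slide the snack container, lengthways to the back, into the row between the bottle and the cup; both finish upright, close between their neighbours and in line with the row. Ease the neighbours apart without knocking any of them over, and leave the rest of the bench as it is.

Things in the scene. Friction and masses are not known exactly. Their poses are not given: they have to be found in the camera images.
- gallery: low three-sided bamboo rail fixed on the bench around the row, open towards the robot. Origin on the bench top at the middle of the row line; its x points to the back of the row, its y along the row. Walls 50 mm high and 12 mm thick (a 10 mm steel bar along the top of the back wall reaches 61 mm): inner face of the back wall at x = +52 mm, inner faces of the end walls at y = +222 and -222 mm, which reach from x = -50 to +64 mm. The row's centres lie on its line x = 0.
- jar: clear glass storage jar of biscuits with a wooden lid, round, 84 mm across, 122 mm tall, about 0.45 kg, loose and sliding easily, standing at one end of the row. Origin at the centre of its underside, z up.
- bottle: aluminium bottle with a black flip cap, round, 68 mm across up to 118 mm high, then narrowing to a 38 mm cap, 198 mm tall in all, about 0.35 kg, loose and sliding easily, standing in the middle of the row between two gaps. Origin at the centre of its underside, z up.
- cup: red plastic cup, open, 72 mm across at the foot and 84 mm at the rim, 102 mm tall, 0.15 kg, loose and sliding easily, standing at the other end of the row. Jar and cup may be either way round. Origin at the centre of its underside, z up.
- stand: loose wooden stand for the rings: round base 84 mm across and 22 mm thick, and in its middle an upright post 22 mm in diameter whose top is 86 mm above the bench (the last 5 mm taper to 13 mm across). About 0.6 kg, most of it in the base; it can be lifted or slid by the post, of which 19 mm stand clear above three rings. Origin at the centre of its underside, z up along the post. The gap between jar and bottle is narrower than its base.
- ring69: the biggest rolling-pin ring, plain wood, 69 mm outside diameter, 26 mm bore, 15 mm thick, 40 g, lying flat. Origin at its very centre, z along its axis. A ring fully down on the base has its centre 29.5 mm above the stand's origin, the next ones 44.5 and 59.5 mm. Two or three of the four rings are present.
- ring61: rolling-pin ring, plain wood, 61 mm outside, 26 mm bore, 15 mm thick, 30 g. Origin at its very centre, z along its axis. May be absent.
- ring53: rolling-pin ring, plain wood, 53 mm outside, 26 mm bore, 15 mm thick, 22 g. Origin at its very centre, z along its axis. May be absent.
- ring45: the smallest rolling-pin ring, plain wood, 45 mm outside, 26 mm bore, 15 mm thick, 15 g. Origin at its very centre, z along its axis. May be absent.
- container: blue snack container with a round press button in its lid, upright: 100 mm long (its x), 70 mm wide (its y), 90 mm tall and the button 5 mm more, upright corners rounded at 25 mm radius, about 0.22 kg, loose. Origin at the centre of its underside, z up. The gap between bottle and cup is narrower than 70 mm.
- cutter: bystander: round steel biscuit cutter, a thin ring 66 mm across and 35 mm tall. Origin at the centre of its underside.
- scraper: bystander: dough scraper lying flat, steel blade 100 x 130 mm with a wooden handle 15 mm thick along one edge. Origin under its middle.
- fork: bystander: bamboo fork lying flat, about 175 mm long. Origin under its middle.
- measure: bystander: white measuring mug, 84 mm across, 60 mm tall. Origin at the centre of its underside.
- timer: bystander: round kitchen timer, 64 mm across, 49 mm tall. Origin at the centre of its underside.
Things that resemble listed ones, but are neither listed nor needed, are in the scene too. What is shaped like the ring61 but green is not meant.

How it is judged:
By the outcome, as a careful person would: the job done as asked, in the order asked, and still so for the second after the job is handed in, with the robot touching nothing.
Of ring69, ring61, ring53, ring45 only 2 to 3 are there at a start; the rules pass over those that are not, and their reading is None.
At some moment in a run one of ring69, ring61, ring53, ring45, container may be knocked a few centimetres aside while the robot is not near it.
Once in a run the grip may slacken for a moment while it holds something.
It also fails if it takes over 208 s, if anything falls off the work surface, if the arm or the gripper's body presses on something with over 40 N, if the wrist force passes 120 N, or if a joint passes its speed limit or range.

ROBOT

A 6-joint arm with a two-finger parallel gripper is mounted at the origin on the work surface. World frame = base frame: x ahead of the robot, y to its left, z up, the work surface at z = 0. Lengths are in m, angles in rad, forces in N, time in s.
With the tool pointing down it reaches from about 0.25 to 0.725 m from the base axis. Payload 4 kg.
Tool frame: the origin (TCP) lies midway between the tips of the shut fingers; the grasp point (between the pads) lies 19 mm behind it; z points along the fingers, y is the direction in which the jaws open and shut (so a half turn about z gives the same grasp; the last joint's range is limited). The gripper opens to 85 mm and grips with 20 to 120 N. Pads are 22 mm wide; open, the fingers measure 114 mm over their backs; the gripper's body (76 mm by 85 mm) begins 54 mm behind the grasp point. The pads swing forward as they close: fully open they stand 13 mm farther back than shut.
Start: joints at [-1.292, 0.241, 0.005, 1.335, 0, 1.571], TCP at [0.138, -0.481, 0.203] pointing down, gripper open.
Joint ranges: [-2.72, 2.72], [-1.05, 1.87], [-1.09, 1.28], [-1.99, 2.15], [-1.42, 1.44], [-3.14, 3.14]. Speed limits (rad/s): [2.79, 2.79, 3.14, 3.14, 3.14, 3.14].

INTERFACE

Orientations are given as a unit quaternion [x, y, z, w].
In Python, from workcell import bot, eyes, job gives the robot as it stands.
- The arm moves only by the shell command python3 -m crank 'ROWS'. ROWS is a JSON object of lists of equal length, an entry for each row: "dr": the turn, a rotation vector about the tool's x, y, z in rad, a list of three; "travel": the shift along the tool's x, y, z in m, a list of three; "hand": the finger opening in m, from 0 to 0.0854. In form: {"dr": [[wx, wy, wz], ...], "travel": [[x, y, z], ...], "hand": [hand, ...]}. A call has 1 to 10 rows; each row is the pose to reach, as a shift and turn from the pose commanded when the call began, along the tool's axes at that moment; what a row does not reach only later rows make up. A row lasts 1/8 s, in which the tool goes at most 62.5 mm and 10.7 degrees, less where a joint would pass 70% of its speed; a pose out of reach is approached as far as the arm can. A call with a gripper value outside its range is refused whole. The fingers move at their own pace and stop on an object; the grip force is fixed at half the most. Time passes only in rows, so rows that repeat a pose let the fingers close. It gives the time, the measured TCP pose, the force and the opening at its end, in the units of the state.
- bot.get_obs(): the state, without advancing time (a new reading comes with each control period).
- eyes.camera(name): name is "scene" or "top" or "wrist"; returns a dict with "color" (384x512x3 uint8, red, green, blue), "K" (3x3 intrinsics, pixels), "R" (3x3) and "t" (3): a world point X has camera coordinates R X + t; the wrist camera has in their place "T_tool_cam" (4x4, takes a point from camera to tool coordinates, whose origin is the TCP and whose axes are the flange's). Camera axes: x right, y down, z forward; pixel columns grow to the right and rows downward; lengths in m; the calibration is good to about 2 mm. A picture is of the moment at which its call begins: read the wrist's pose just before it. There is no depth.
- job.job_done(): hands the job in, once; it reports no verdict.
The state is a dict: "clock": time; "joint_pos": joint angles; "joint_vel": joint speeds; "tau": joint torques, N m; "eef_pos": TCP position; "tool_rot": TCP orientation; "ft_force": force on the tool from outside, world axes, zero at the start; "ft_torque": the same for the moment, N m; "grip_width": finger opening in m.
Only numpy, scipy, OpenCV 4.12 (cv2) and the standard library are available. Lean on these libraries where they do the work, as an engineer would, in place of code of your own. Each camera call takes 0.05 s, during which the arm holds its last target.

## Working session

There is one attempt and no reset: what is moved stays moved. The work goes in short steps, Python scripts to look and compute and a shell command to move; the robot and the scene stay as the last step left them, time stands still between calls to the robot, and variables do not carry over. Pictures are saved under pics/ and viewed, and the job is handed in when it is done.

```bash
ls; mkdir -p pics; python3 - <<'E'
from workcell import bot, eyes, job
import cv2
o=bot.get_obs()
for k,v in o.items(): print(k,v)
for n in ["scene","top","wrist"]:
    c=eyes.camera(n)
    cv2.imwrite(f"pics/{n}0.png",cv2.resize(c["color"][:,:,::-1],(800,600),interpolation=cv2.INTER_CUBIC))
    print(n,[(k,c[k].round(4).tolist()) for k in c if k!="color"])
E
```

```text
pics
clock 0.0
joint_pos [-1.29202308e+00  2.41379879e-01  3.71983391e-03  1.33519244e+00
 -2.00028657e-05  1.57081762e+00]
joint_vel [ 0.00063089  0.00080901  0.00064762 -0.0002177   0.00141925  0.00043861]
tau [ 1.85787547e-03 -3.72320116e+01  2.52407169e+01  1.69600704e-02
  3.17920103e-05  3.79952880e-06]
eef_pos [ 0.13739227 -0.48003632  0.20232787]
tool_rot [ 9.90302356e-01  1.38925110e-01 -1.52752160e-04 -1.01671704e-03]
ft_force [-0.01521979  0.77289577 -0.07728036]
ft_torque [ 0.00290858  0.04344581 -0.00158388]
grip_width 0.08509813068193205
scene [('K', [[452.582, 0.0, 249.3332], [0.0, 452.582, 187.354], [0.0, 0.0, 1.0]]), ('R', [[0.1849, 0.9827, 0.0064], [0.7934, -0.1454, -0.5911], [-0.58, 0.1144, -0.8065]]), ('t', [-0.0406, -0.3503, 1.7034])]
top [('K', [[364.7029, 0.0, 253.5954], [0.0, 364.7029, 197.2862], [0.0, 0.0, 1.0]]), ('R', [[-0.0132, -0.9999, -0.002], [-0.9844, 0.0133, -0.1754], [0.1754, -0.0004, -0.9845]]), ('t', [-0.0358, 0.5203, 0.9459])]
wrist [('K', [[279.321, 0.0, 256.1334], [0.0, 279.321, 187.697], [0.0, 0.0, 1.0]]), ('T_tool_cam', [[-0.0003, -0.9645, -0.264, 0.0672], [1.0, -0.0004, 0.0006, -0.0009], [-0.0007, -0.264, 0.9645, -0.1707], [0.0, 0.0, 0.0, 1.0]])]
```

View pics/top0.png

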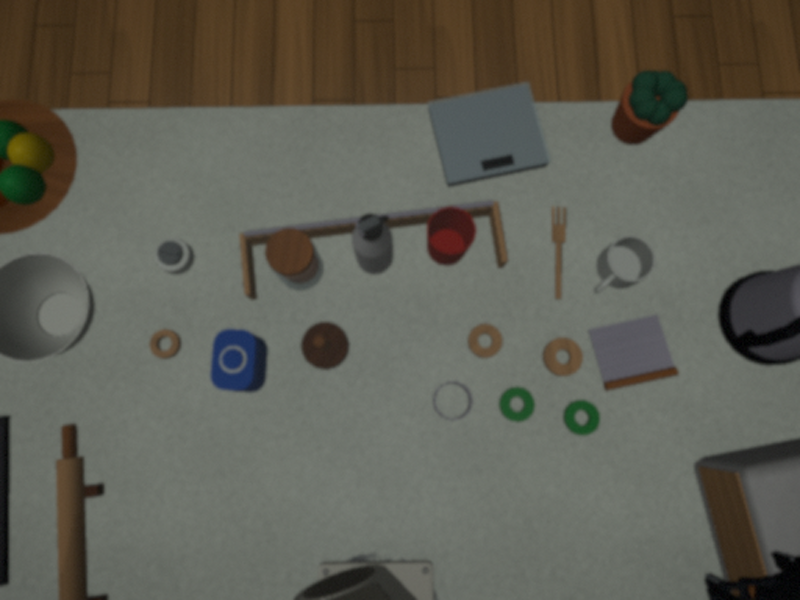

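View pics/scene0.png

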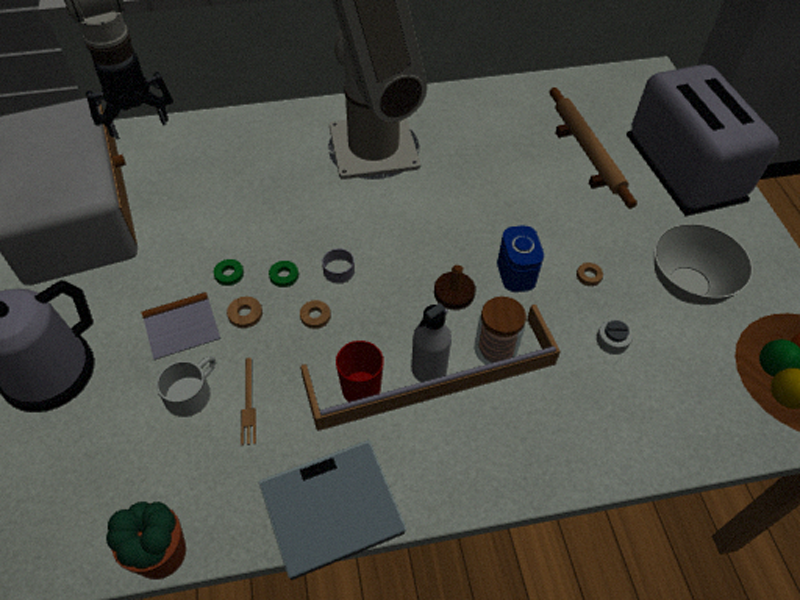

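View pics/wrist0.png

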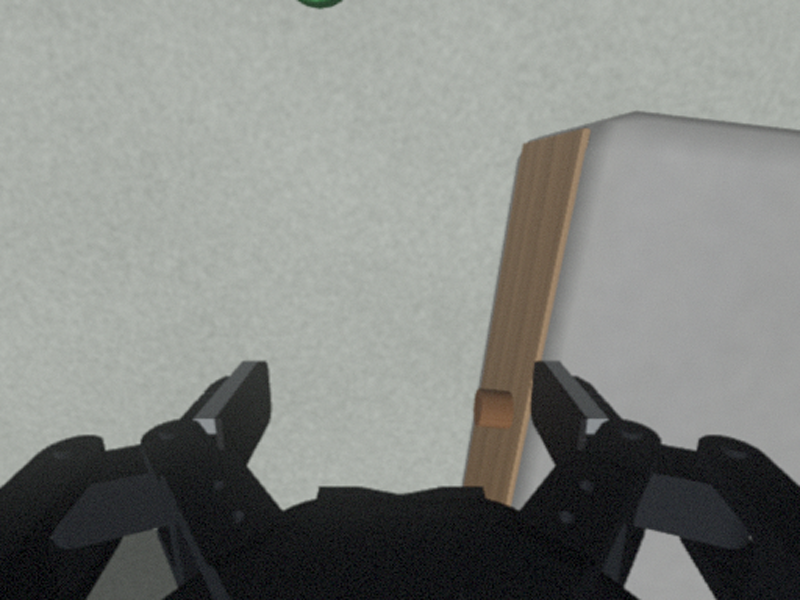

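```bash
cat > h.py <<'E'
from workcell import bot, eyes, job
import cv2, numpy as np
from scipy.spatial.transform import Rotation as Rn
def cam(n):
    o=bot.get_obs(); c=eyes.camera(n)
    if n=="wrist":
        Rt=Rn.from_quat(o["tool_rot"]).as_matrix(); T=c["T_tool_cam"]
        Rc=Rt@T[:3,:3]; p=Rt@T[:3,3]+o["eef_pos"]
        c["R"]=Rc.T; c["t"]=-Rc.T@p
    c["o"]=o
    return c
def ray(c,uv):
    d=c["R"].T@np.linalg.solve(c["K"],np.array([uv[0],uv[1],1.])); p=-c["R"].T@c["t"]
    return p,d
def plane(c,uv,z):
    p,d=ray(c,uv); return p+d*(z-p[2])/d[2]
def proj(c,X):
    q=c["K"]@(c["R"]@np.array(X)+c["t"]); return q[:2]/q[2]
def save(c,name,box=None,size=None):
    im=c["color"][:,:,::-1]
    if box: im=im[box[1]:box[3],box[0]:box[2]]
    s=min(800/im.shape[1],600/im.shape[0])
    cv2.imwrite("pics/"+name,cv2.resize(im,None,fx=s,fy=s,interpolation=cv2.INTER_CUBIC))
def blobs(c,lo,hi,amin=60):
    hsv=cv2.cvtColor(c["color"],cv2.COLOR_RGB2HSV)
    m=cv2.inRange(hsv,np.array(lo),np.array(hi))
    n,l,s,ce=cv2.connectedComponentsWithStats(m)
    return [(s[i],ce[i],(l==i).astype(np.uint8)) for i in range(1,n) if s[i][4]>=amin]
def fitz(c,m,z):
    """hull of mask -> outline on plane z -> ellipse/circle in world"""
    cn=max(cv2.findContours(m,cv2.RETR_EXTERNAL,cv2.CHAIN_APPROX_NONE)[0],key=cv2.contourArea)
    P=np.array([plane(c,q[0],z)[:2] for q in cn])
    A=np.c_[2*P,np.ones(len(P))]; s=np.linalg.lstsq(A,(P**2).sum(1),rcond=None)[0]
    return s[:2],2*np.sqrt(s[2]+s[0]**2+s[1]**2)
E
python3 - <<'E'
from h import *
for n in ["top","scene"]:
    c=cam(n)
    print(n)
    for nm,lo,hi in [("wood",(5,60,70),(22,255,255)),("green",(50,90,30),(80,255,255)),("blue",(105,120,30),(125,255,255)),("brown",(0,60,20),(14,255,110)),("red",(170,100,30),(180,255,255))]:
        for s,ce,m in blobs(c,lo,hi,50):
            if s[4]>6000: continue
            w,d=fitz(c,m,0.015)
            print(nm,s.tolist(),ce.round(1),"circ z=.015",w.round(4),round(d,4))
E
```

```text
top
wood [0, 0, 17, 66, 742] [ 7.6 34.6] circ z=.015 [1.0435 0.6661] 0.1565
wood [47, 0, 27, 46, 670] [60.8 27.1] circ z=.015 [1.0725 0.5331] 0.1054
wood [227, 0, 17, 13, 174] [234.3   5.5] circ z=.015 [1.1293 0.0088] 0.0463
wood [431, 0, 8, 9, 50] [434.1   4.1] circ z=.015 [ 1.1251 -0.6098] 0.026
wood [465, 0, 18, 40, 313] [472.7  25. ] circ z=.015 [ 1.0645 -0.7157] 0.0777
wood [461, 0, 51, 64, 1879] [491.   36.4] circ z=.015 [ 1.0236 -0.7605] 0.1732
wood [457, 9, 10, 31, 119] [461.   26.4] circ z=.015 [ 1.056  -0.6819] 0.0606
wood [432, 12, 29, 52, 553] [442.7  39.6] circ z=.015 [ 1.0058 -0.6293] 0.1152
wood [0, 18, 49, 132, 1304] [30.3 86.8] circ z=.015 [0.8642 0.7014] 0.2947
wood [313, 129, 12, 40, 214] [318.7 149. ] circ z=.015 [ 0.6651 -0.2394] 0.0705
wood [353, 133, 9, 58, 245] [357.  157.6] circ z=.015 [ 0.6307 -0.3393] 0.1077
wood [170, 146, 31, 29, 695] [184.5 160. ] circ z=.015 [0.6366 0.1536] 0.0842
wood [153, 150, 7, 39, 148] [156.4 168.7] circ z=.015 [0.6117 0.2265] 0.0695
wood [300, 207, 21, 22, 283] [310.1 217.7] circ z=.015 [ 0.4658 -0.1988] 0.0566
wood [96, 211, 19,
[... 5270 characters left out ...]
421, 318, 13, 14, 53] [427.4 324.3] circ z=.015 [0.9598 0.3264] 0.0277
brown [391, 325, 26, 24, 125] [405.4 337.3] circ z=.015 [0.9745 0.2562] 0.0534
brown [71, 326, 48, 45, 506] [104.5 356. ] circ z=.015 [ 0.8647 -0.5107] 0.0992
brown [409, 345, 37, 30, 155] [428.6 360.3] circ z=.015 [1.026  0.2875] 0.0761
brown [232, 355, 22, 17, 77] [239.7 363. ] circ z=.015 [ 0.9704 -0.1612] 0.035
brown [471, 355, 14, 19, 66] [478.1 363.3] circ z=.015 [1.0726 0.4087] 0.0334
brown [472, 356, 24, 28, 88] [483.4 370.2] circ z=.015 [1.0831 0.4141] 0.0536
brown [415, 371, 15, 13, 51] [422.8 378.3] circ z=.015 [1.0804 0.2621] 0.0243
brown [294, 375, 18, 9, 55] [303.  378.9] circ z=.015 [ 1.0286 -0.0218] 0.0268
```

```bash
python3 - <<'E'
from h import *
c=cam("top"); save(c,"t1.png",(145,120,345,260)); s=cam("scene"); save(s,"s1.png",(170,140,390,290))
save(c,"t2.png",(80,190,440,290))
a=plane(c,(184.5,160),.122); print("jar top",a)
E
```

```text
jar top [0.60534457 0.1325367  0.122     ]
```

View pics/t1.png

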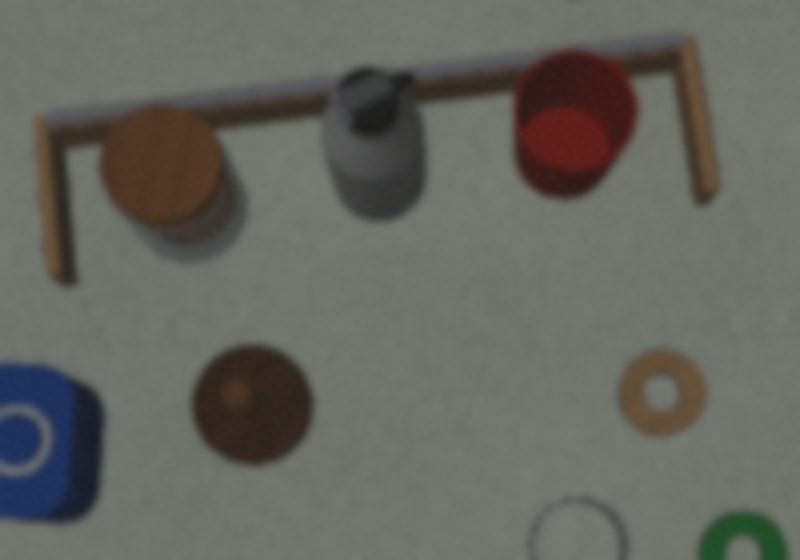

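View pics/s1.png

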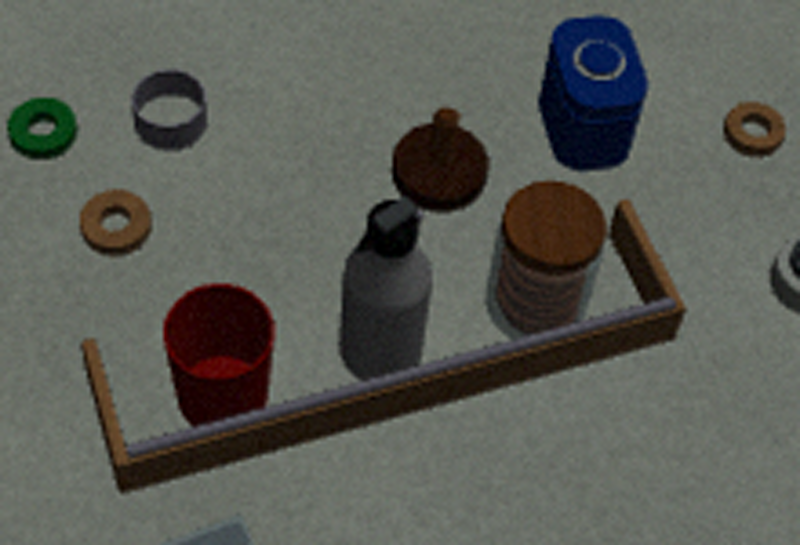

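View pics/t2.png

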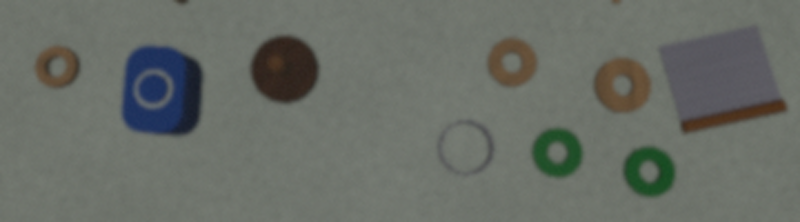

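```bash
python3 - <<'E'
from h import *
c=cam("top"); s=cam("scene")
T=lambda u,v:(145+u/4-.0,120+v/4); S=lambda u,v:(170+u/3.636,140+v/3.636)
def tri(a,b):
    p,d=ray(c,a);q,e=ray(s,b)
    d/=np.linalg.norm(d);e/=np.linalg.norm(e)
    k=np.linalg.lstsq(np.c_[d,-e],q-p,rcond=None)[0]
    A,B=p+d*k[0],q+e*k[1]
    return ((A+B)/2).round(4),round(np.linalg.norm(A-B),4)
pts=dict(gl_back=(plane(c,T(35,118),.05),plane(s,S(683,308),.05)),gr_back=(plane(c,T(692,37),.05),plane(s,S(122,465),.05)),
 gl_front=(plane(c,T(57,280),.05),plane(s,S(623,203),.05)),gr_front=(plane(c,T(707,197),.05),plane(s,S(89,342),.05)),
 lid=(plane(c,T(162,164),.122),plane(s,S(554,220),.122)),
 cup=(plane(c,T(575,110),.102),plane(s,S(220,330),.102)),
 botfront=(plane(c,T(378,220),0),),post=(plane(c,T(236,391),.086),plane(s,S(446,113),.086)),base=(plane(c,T(253,404),.022),plane(s,S(440,162),.022)),
 button=(plane(c,T(15,440),.092),plane(s,S(600,60),.092)))
for k,v in pts.items(): print(k,[x.round(4).tolist() for x in v])
# cap centre
print("cap",tri(T(372,92),S(395,208)))
E
```

```text
gl_back [[0.6574, 0.2325, 0.05], [0.6582, 0.2363, 0.05]]
gr_back [[0.7101, -0.2257, 0.05], [0.7133, -0.2192, 0.05]]
gl_front [[0.5426, 0.2135, 0.05], [0.5515, 0.2203, 0.05]]
gr_front [[0.5947, -0.2309, 0.05], [0.6038, -0.2313, 0.05]]
lid [[0.6027, 0.1299, 0.122], [0.6038, 0.1355, 0.122]]
cup [[0.6413, -0.1368, 0.102], [0.6424, -0.1324, 0.102]]
botfront [[0.5936, -0.0031, 0.0]]
post [[0.4606, 0.086, 0.086], [0.4594, 0.0885, 0.086]]
base [[0.4593, 0.083, 0.022], [0.4629, 0.0878, 0.022]]
button [[0.4304, 0.2259, 0.092], [0.4316, 0.2302, 0.092]]
cap (array([ 0.6231, -0.0037,  0.2007]), np.float64(0.0082))
```

```bash
cat >> h.py <<'E'
def go(x,y,z,yaw=0.0):
    """print dr, travel for tool-down pose with tool x at world yaw"""
    o=bot.get_obs(); R0=Rn.from_quat(o["tool_rot"]); c,s=np.cos(yaw),np.sin(yaw)
    R1=Rn.from_matrix(np.array([[c,s,0],[s,-c,0],[0,0,-1.]]))
    d=R0.inv().apply(np.array([x,y,z])-o["eef_pos"]); r=(R0.inv()*R1).as_rotvec()
    print("pos",o["eef_pos"].round(4),"w",round(o["grip_width"],4),"t",round(o["clock"],2)); print("dr",r.round(4).tolist(),"travel",d.round(4).tolist())
E
python3 -c "
from h import *
go(.43,-.335,.12)"; python3 -m crank '{"dr":[[0,0,0.14],[0,0,0.279],[0,0,0.279],[0,0,0.279],[0,0,0.279],[0,0,0.279],[0,0,0.279],[0,0,0.279]],"travel":[[0.06,-0.01,0],[0.12,-0.02,0],[0.18,-0.03,0.02],[0.24,-0.045,0.04],[0.3,-0.055,0.06],[0.326,-0.057,0.08],[0.326,-0.057,0.08],[0.326,-0.057,0.08]],"hand":[0.085,0.085,0.085,0.085,0.085,0.085,0.085,0.085]}'
python3 - <<'E'
from h import *
go(.4355,-.335,.12)
c=cam("wrist"); save(c,"w1.png")
for s,ce,m in blobs(c,(5,50,60),(25,255,255),300): print(s,ce,fitz(c,m,.015))
E
```

```text
pos [ 0.1376 -0.4806  0.2031] w 0.0854 t 0.45
dr [-0.0002, 0.0, 0.2788] travel [0.3212, -0.0595, 0.0831]
clock: 1.45
eef_pos: [0.4349, -0.3364, 0.1234]
tool_rot: [1.0, -0.0, -0.0, 0.0]
ft_force: [-0.7, 0.2, 0.2]
grip_width: 0.0853
pos [ 0.4349 -0.3364  0.1234] w 0.0853 t 1.45
dr [0.0002, 0.0005, -0.0003] travel [0.0006, -0.0014, 0.0034]
[252   0  14  69 732] [258.24863388  33.35655738] (array([ 0.56869561, -0.33778443]), np.float64(0.03625777785305726))
[  89  117   64   60 2551] [120.24578597 146.48059584] (array([ 0.46722473, -0.20056512]), np.float64(0.0601692310309458))
[ 223  144   66   65 2863] [255.59133776 176.3007335 ] (array([ 0.43658226, -0.33509345]), np.float64(0.06642756175920408))
[ 320  196  126   35 1686] [382.41459075 212.82799526] (array([ 0.39650715, -0.46890321]), np.float64(0.08162440033504047))
```

View pics/w1.png

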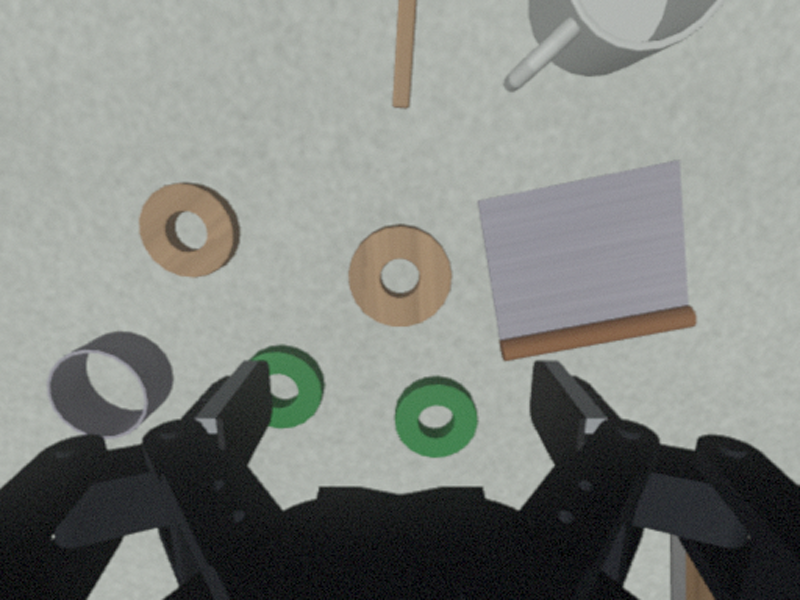

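```bash
python3 -c "
from h import *
print(bot.get_obs()['joint_pos'].round(3))
for y in (.8,-.8): go(.4366,-.3351,.05,y)"
```

```text
[-0.659  0.384 -0.006  1.181 -0.     2.484]
pos [ 0.4348 -0.3369  0.1239] w 0.0849 t 1.5
dr [0.0008, -0.0001, -0.8013] travel [0.0018, -0.0018, 0.0739]
pos [ 0.4348 -0.3369  0.1239] w 0.0849 t 1.5
dr [0.0005, -0.0006, 0.7987] travel [0.0018, -0.0018, 0.0739]
```

```bash
python3 -m crank '{"dr":[[0,0,-0.18],[0,0,-0.36],[0,0,-0.54],[0,0,-0.72],[0,0,-0.8],[0,0,-0.8]],"travel":[[0.0018,-0.0018,0.02],[0.0018,-0.0018,0.04],[0.0018,-0.0018,0.06],[0.0018,-0.0018,0.07],[0.0018,-0.0018,0.07],[0.0018,-0.0018,0.07]],"hand":[0.085,0.085,0.085,0.085,0.085,0.085]}'
python3 - <<'E'
from h import *
go(.4366,-.3351,-.003,.8)
c=cam("wrist"); save(c,"w2.png")
for s,ce,m in blobs(c,(5,50,60),(25,255,255),1500): print(s,ce,fitz(c,m,.015))
E
```

```text
clock: 2.25
eef_pos: [0.4366, -0.3357, 0.0542]
tool_rot: [0.922, 0.388, 0.0, 0.001]
ft_force: [0.3, -0.6, -0.2]
grip_width: 0.0848
pos [ 0.4366 -0.3357  0.0542] w 0.0848 t 2.25
dr [0.0016, -0.0001, -0.0034] travel [0.0004, -0.0005, 0.0572]
[ 102    0   93   81 5222] [148.34833397  37.20126388] (array([ 0.46499987, -0.20174502]), np.float64(0.057163524516268514))
[ 353    0  156  107 2481] [424.87343813  46.97097944] (array([ 0.59148751, -0.37429976]), np.float64(0.10101635071792683))
[ 213  156   85   83 4877] [255.23641583 197.14312077] (array([ 0.43651325, -0.33420669]), np.float64(0.06705723826346485))
```

View pics/w2.png

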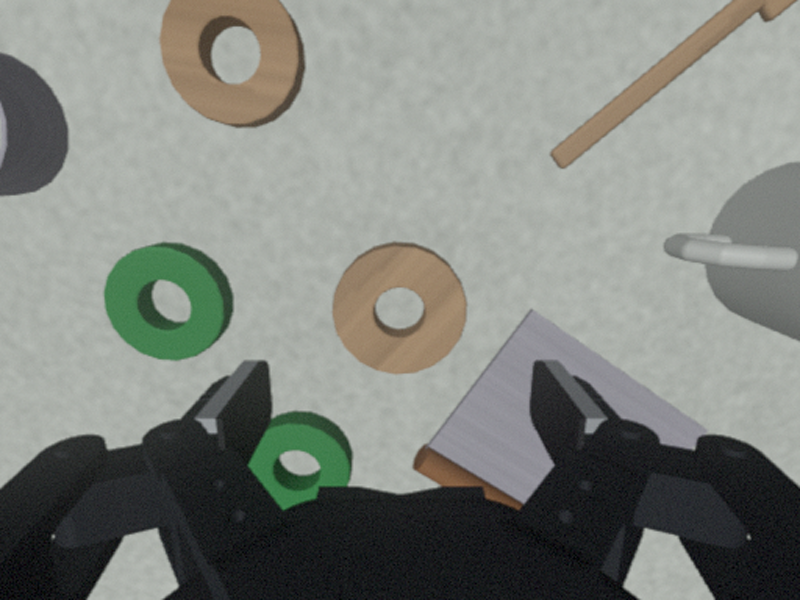

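```bash
python3 -m crank '{"dr":[[0,0,0],[0,0,0],[0,0,0],[0,0,0],[0,0,0],[0,0,0],[0,0,0],[0,0,0],[0,0,0]],"travel":[[0.0007,-0.0007,0.02],[0.0007,-0.0007,0.04],[0.0007,-0.0007,0.052],[0.0007,-0.0007,0.057],[0.0007,-0.0007,0.057],[0.0007,-0.0007,0.057],[0.0007,-0.0007,0.057],[0.0007,-0.0007,0.057],[0.0007,-0.0007,0.057]],"hand":[0.085,0.085,0.085,0.085,0.06,0.06,0.06,0.06,0.06]}'
```

```text
clock: 3.42
eef_pos: [0.4372, -0.3334, -0.0036]
tool_rot: [0.921, 0.389, 0.0, 0.0]
ft_force: [-0.7, -0.9, 0.2]
grip_width: 0.0601
```

```bash
python3 - <<'E'
from h import *
c=cam("wrist"); save(c,"w3.png"); print(c["o"]["grip_width"])
E
```

```text
0.06011523732609453
```

View pics/w3.png

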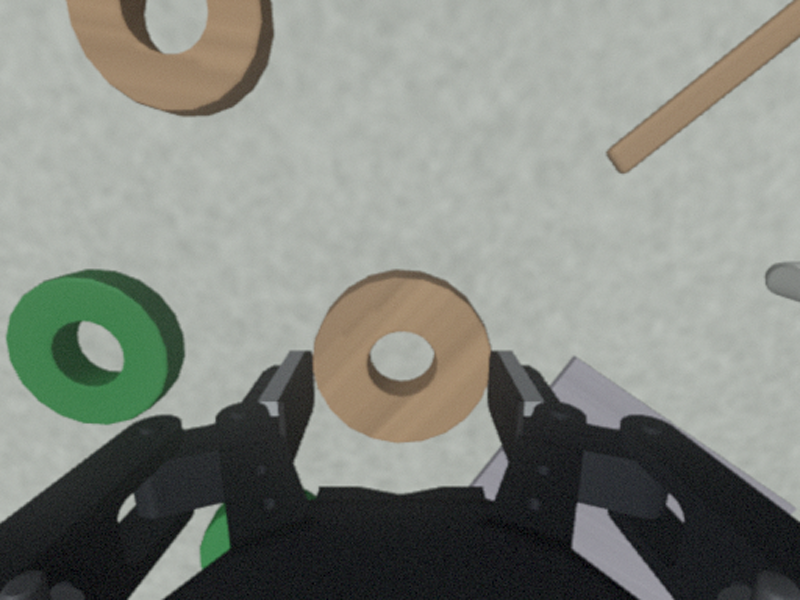

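```bash
python3 - <<'E'
from h import *
c=eyes.camera("wrist");T=c["T_tool_cam"];K=c["K"]
def pt(p):
    q=K@(T[:3,:3].T@(np.array(p)-T[:3,3])); return (q[:2]/q[2]*800/512).round(0)
for w,r in ((.06,-.005),(.069,-.0074),(.085,-.013)):
  for x in (.011,0,-.011): print(w,x,pt((x,w/2,r)),pt((x,-w/2,r)))
for z in (0,): print("ring edge z15mm?",pt((0,.0345,.0036-.015)),pt((.0,-.0345,.0036-.015)))
E
```

```text
0.06 0.011 [476. 320.] [326. 320.]
0.06 0 [475. 346.] [328. 346.]
0.06 -0.011 [474. 371.] [329. 371.]
0.069 0.011 [489. 322.] [314. 322.]
0.069 0 [487. 348.] [316. 348.]
0.069 -0.011 [486. 373.] [317. 373.]
0.085 0.011 [512. 327.] [290. 327.]
0.085 0 [511. 354.] [292. 354.]
0.085 -0.011 [509. 379.] [294. 379.]
ring edge z15mm? [489. 352.] [314. 352.]
```

```bash
python3 -m crank '{"dr":[[0,0,0],[0,0,0],[0,0,0]],"travel":[[0,0,0],[0,0,0],[0,0,0]],"hand":[0.04,0.04,0.04]}'
```

```text
clock: 3.9
eef_pos: [0.4371, -0.3334, -0.0038]
tool_rot: [0.921, 0.389, -0.0, -0.0]
ft_force: [0.4, 0.4, -0.4]
grip_width: 0.04
```

```bash
python3 - <<'E'
from h import *
c=cam("wrist"); save(c,"w4.png"); print(c["o"]["grip_width"],c["o"]["eef_pos"])
E
```

```text
0.04003590090710118 [ 0.43710357 -0.33336544 -0.00381849]
```

View pics/w4.png

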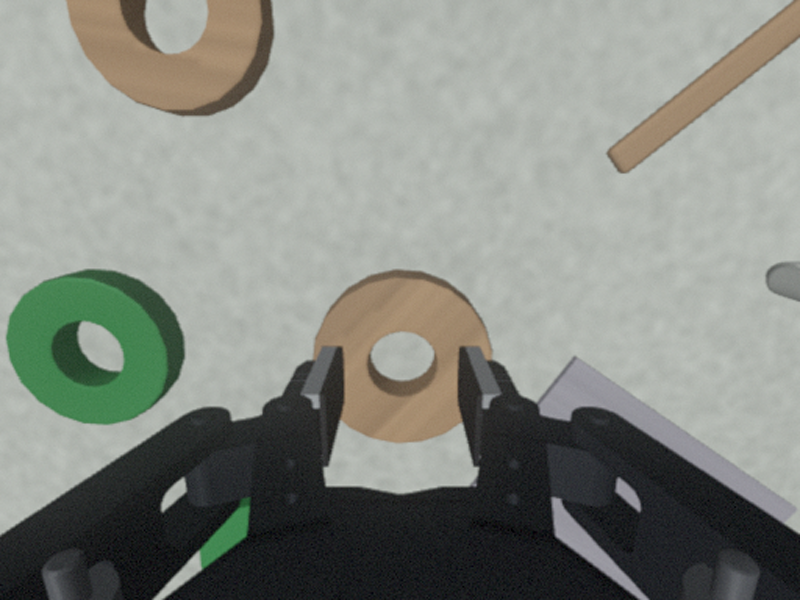

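```bash
python3 - <<'E'
from h import *
c=cam("scene"); save(c,"s2.png",(100,130,230,230)); 
k=800/130
for z in (0,.015,.03):print(z,[( (proj(c,(*c["o"]["eef_pos"][:2]+s*np.array([.717,-.697])*.02,z))-[100,130])*min(800/130,600/100)).round() for s in (1,-1)])
E
```

```text
0 [array([318., 457.]), array([368., 404.])]
0.015 [array([313., 441.]), array([364., 388.])]
0.03 [array([308., 424.]), array([359., 371.])]
```

View pics/s2.png

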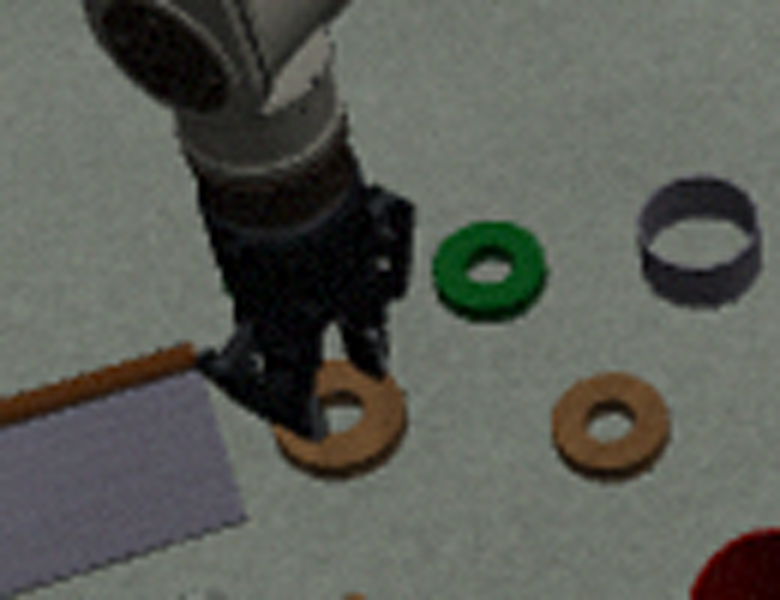

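```bash
python3 -m crank '{"dr":[[0,0,0],[0,0,0],[0,0,0],[0,0,0],[0,0,0],[0,0,0],[0,0,0],[0,0,0]],"travel":[[0,0,-0.005],[0,0,-0.005],[0,0,-0.005],[0,0,0.0],[0,0,0.008],[0,0,0.014],[0,0,0.018],[0,0,0.018]],"hand":[0.085,0.085,0.085,0.085,0.085,0.085,0.085,0.085]}'
```

```text
clock: 5.0
eef_pos: [0.4367, -0.3331, -0.0224]
tool_rot: [0.921, 0.389, -0.0, -0.001]
ft_force: [-1.0, 0.9, -0.3]
grip_width: 0.0851
```

```bash
python3 -m crank '{"dr":[[0,0,0],[0,0,0],[0,0,0],[0,0,0],[0,0,0]],"travel":[[0,0,0],[0,0,0],[0,0,0],[0,0,0],[0,0,0]],"hand":[0.06,0.06,0.06,0.06,0.06]}'
python3 - <<'E'
from h import *
c=cam("wrist"); save(c,"w5.png"); print(c["o"]["grip_width"],c["o"]["eef_pos"])
E
```

```text
clock: 5.62
eef_pos: [0.4374, -0.3336, -0.02]
tool_rot: [0.921, 0.389, 0.0, 0.001]
ft_force: [-1.9, 1.6, 9.3]
grip_width: 0.0622
0.06215830540036228 [ 0.43735286 -0.33361808 -0.01999098]
```

View pics/w5.png

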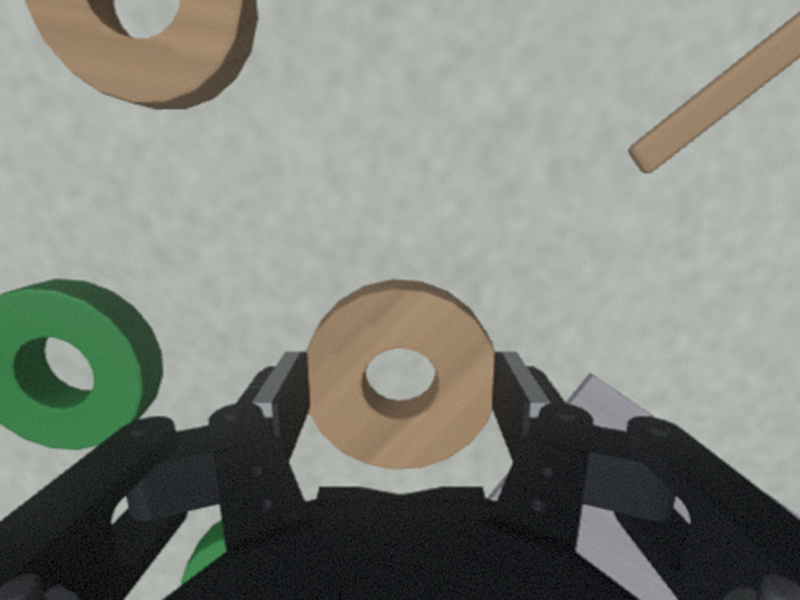

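```bash
python3 -m crank '{"dr":[[0,0,0],[0,0,0],[0,0,0],[0,0,0],[0,0,0],[0,0,0],[0,0,0],[0,0,0],[0,0,0],[0,0,0]],"travel":[[0,0,-0.004],[0,0,-0.004],[0,0,-0.004],[0,0,0.004],[0,0,0.008],[0,0,0.009],[0,0,0.009],[0,0,0.009],[0,0,0.009],[0,0,0.009]],"hand":[0.085,0.085,0.085,0.085,0.085,0.085,0.06,0.06,0.06,0.06]}'
```

```text
clock: 6.92
eef_pos: [0.4376, -0.3337, -0.03]
tool_rot: [0.921, 0.389, 0.0, 0.001]
ft_force: [-0.3, 0.5, 6.4]
grip_width: 0.0662
```

```bash
python3 -m crank '{"dr":[[0,0,0],[0,0,0]],"travel":[[0,0,0],[0,0,0]],"hand":[0.055,0.055]}'
python3 - <<'E'
from h import *
c=cam("wrist"); save(c,"w6.png"); print(c["o"]["grip_width"],c["o"]["eef_pos"])
E
```

```text
clock: 7.18
eef_pos: [0.4376, -0.3337, -0.03]
tool_rot: [0.921, 0.389, 0.0, 0.001]
ft_force: [-0.8, 0.6, 6.2]
grip_width: 0.066
0.06596735212373361 [ 0.4375634  -0.33374809 -0.02999081]
```

View pics/w6.png

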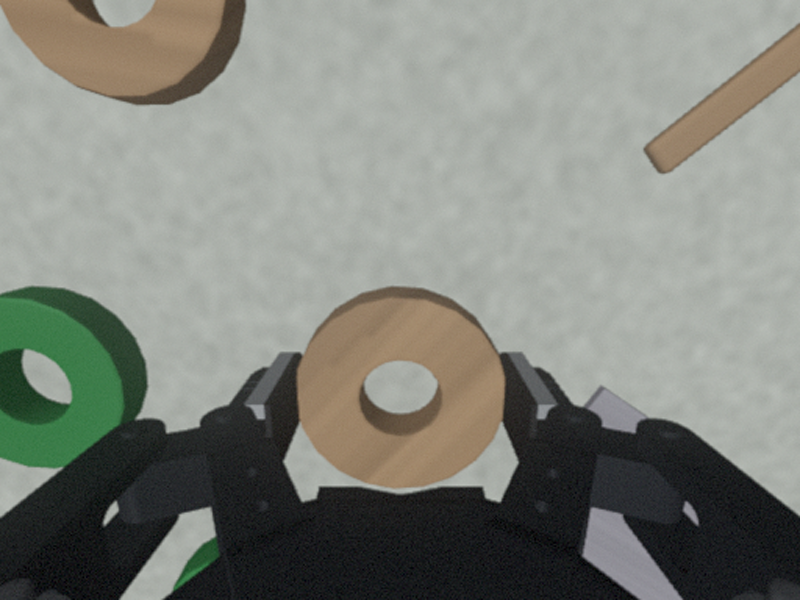

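```bash
python3 -m crank '{"dr":[[0,0,0],[0,0,0],[0,0,0],[0,0,0],[0,0,0]],"travel":[[0,0,-0.02],[0,0,-0.07],[0,0,-0.12],[0,0,-0.15],[0,0,-0.15]],"hand":[0.055,0.055,0.055,0.055,0.055]}'
python3 - <<'E'
from h import *
c=cam("wrist"); save(c,"w7.png"); print(c["o"]["grip_width"],c["o"]["eef_pos"])
E
```

```text
clock: 7.85
eef_pos: [0.4389, -0.3348, 0.122]
tool_rot: [0.921, 0.389, 0.002, 0.003]
ft_force: [0.3, -0.1, -0.4]
grip_width: 0.0658
0.06577425498866048 [ 0.43891864 -0.33475809  0.12197698]
```

View pics/w7.png

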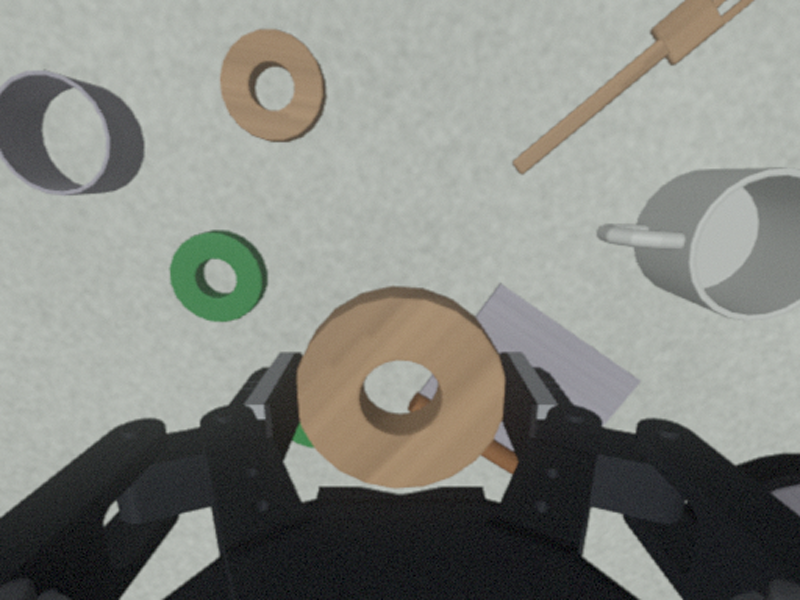

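```bash
python3 -m crank '{"dr":[[0,0,0],[0,0,0],[0,0,0],[0,0,0],[0,0,0],[0,0,0],[0,0,0],[0,0,0],[0,0,0]],"travel":[[0.03,-0.035,-0.028],[0.068,-0.083,-0.028],[0.106,-0.13,-0.028],[0.144,-0.178,-0.028],[0.182,-0.225,-0.028],[0.215,-0.265,-0.028],[0.227,-0.279,-0.028],[0.227,-0.279,-0.028],[0.227,-0.279,-0.028]],"hand":[0.055,0.055,0.055,0.055,0.055,0.055,0.055,0.055,0.055]}'
python3 - <<'E'
from h import *
c=cam("wrist"); save(c,"w8.png"); print(c["o"]["grip_width"],c["o"]["eef_pos"])
for s,ce,m in blobs(c,(0,60,20),(14,255,110),1000): print(s,ce,fitz(c,m,.022))
E
```

```text
clock: 9.02
eef_pos: [0.3945, 0.0233, 0.1461]
tool_rot: [0.921, 0.389, -0.001, -0.0]
ft_force: [-0.1, -0.4, -0.6]
grip_width: 0.0658
0.06577249384139029 [0.39449714 0.023287   0.14614681]
[ 220   40   81   87 5103] [260.17813051  83.66999804] (array([0.46153692, 0.08737188]), np.float64(0.07992248313149558))
[ 487   89   25   62 1056] [501.33617424 121.60132576] (array([ 0.61805655, -0.1142389 ]), np.float64(0.04319557904701693))
```

View pics/w8.png

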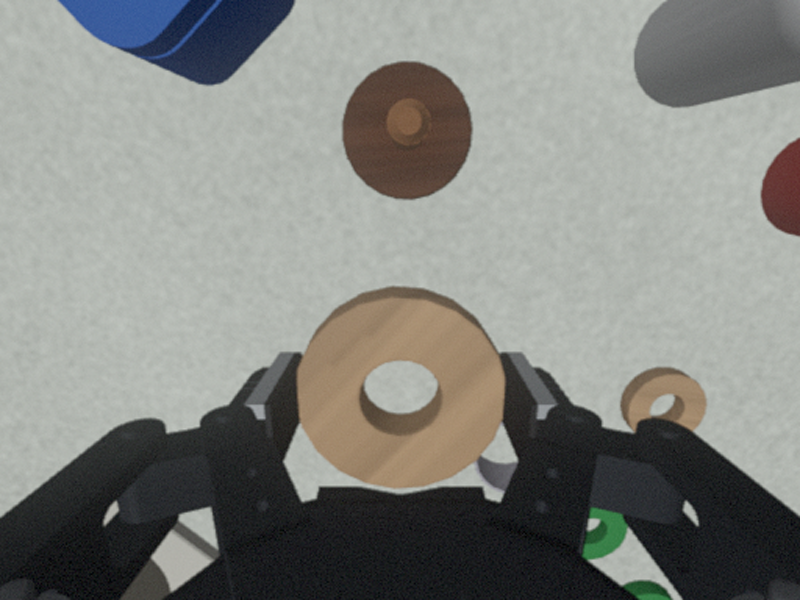

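```bash
python3 - <<'E'
from h import *
c=cam("wrist"); im=c["color"][30:140,205:315]; cv2.imwrite("pics/w9.png",cv2.resize(im[:,:,::-1],None,fx=5,fy=5,interpolation=cv2.INTER_CUBIC)); print(plane(c,(260.6,76.5),.086))
for s,ce,m in blobs(c,(8,80,95),(20,255,255),40): print(s,ce,plane(c,ce,.08))
E
```

```text
[0.46203246 0.0878253  0.086     ]
[246  62  29  31 578] [258.47577855  76.43598616] [0.46138472 0.08944625 0.08      ]
[220  82  20  12  87] [227.32183908  87.64367816] [0.43766619 0.10084048 0.08      ]
[258 119  16   7  43] [265.65116279 122.37209302] [0.44091359 0.05982198 0.08      ]
[ 190  189  133  123 9853] [257.87587537 255.27108495] [ 0.35120882 -0.02331584  0.08      ]
[ 398  238   53   38 1025] [425.14926829 256.52585366] [ 0.46343675 -0.13451427  0.08      ]
```

View pics/w9.png

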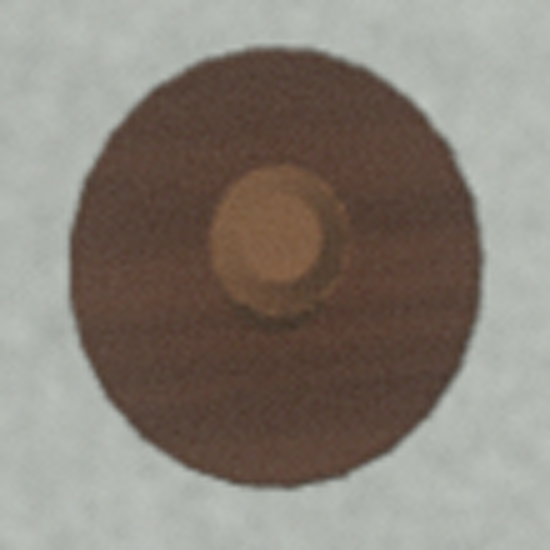

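```bash
python3 -c "
from h import *
go(.4627,.0886,.08,.8)"
```

```text
pos [0.3949 0.0229 0.1466] w 0.066 t 9.12
dr [-0.0007, 0.0011, -0.0019] travel [0.0944, 0.0027, 0.0665]
```

```bash
python3 -m crank '{"dr":[[0,0,0],[0,0,0],[0,0,0],[0,0,0],[0,0,0],[0,0,0],[0,0,0]],"travel":[[0.04,0.001,0],[0.08,0.002,0.01],[0.0944,0.0027,0.03],[0.0944,0.0027,0.055],[0.0944,0.0027,0.0665],[0.0944,0.0027,0.0665],[0.0944,0.0027,0.0665]],"hand":[0.055,0.055,0.055,0.055,0.055,0.055,0.055]}'
python3 - <<'E'
from h import *
c=cam("wrist"); im=c["color"][150:330,160:360]; cv2.imwrite("pics/w10.png",cv2.resize(im[:,:,::-1],None,fx=3,fy=3,interpolation=cv2.INTER_CUBIC))
go(.4627,.0886,.08,.8)
print(proj(c,(.4617,.0875,.086)))
E
```

```text
clock: 10.0
eef_pos: [0.4636, 0.0893, 0.0815]
tool_rot: [0.921, 0.389, 0.001, 0.0]
ft_force: [-1.0, -0.2, -0.8]
grip_width: 0.0659
pos [0.4638 0.0895 0.0818] w 0.0659 t 10.05
dr [0.0012, -0.0017, -0.0009] travel [-0.0014, -0.0002, 0.0017]
[256.74401757 224.84745271]
```

View pics/w10.png

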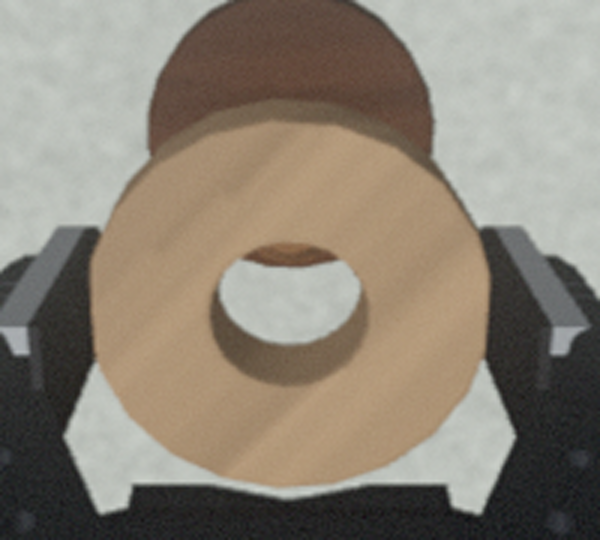

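```bash
python3 -m crank '{"dr":[[0,0,0],[0,0,0],[0,0,0],[0,0,0],[0,0,0]],"travel":[[-0.001,0,0.01],[-0.001,0,0.02],[-0.001,0,0.03],[-0.001,0,0.037],[-0.001,0,0.037]],"hand":[0.055,0.055,0.055,0.055,0.055]}'
python3 - <<'E'
from h import *
c=cam("wrist"); im=c["color"][150:330,160:360]; cv2.imwrite("pics/w11.png",cv2.resize(im[:,:,::-1],None,fx=3,fy=3,interpolation=cv2.INTER_CUBIC))
E
```

```text
clock: 10.68
eef_pos: [0.4617, 0.0888, 0.0429]
tool_rot: [0.921, 0.389, -0.001, -0.0]
ft_force: [0.2, -0.8, 0.1]
grip_width: 0.0662
```

View pics/w11.png

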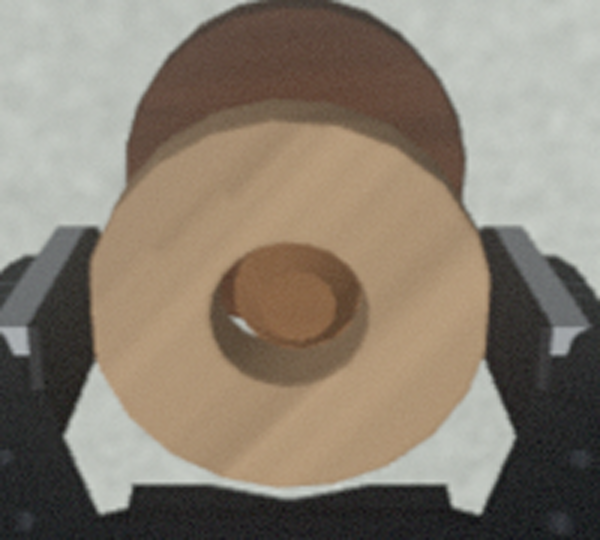

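```bash
python3 -m crank '{"dr":[[0,0,0],[0,0,0],[0,0,0],[0,0,0]],"travel":[[0.0008,0.0012,0.008],[0.0008,0.0012,0.016],[0.0008,0.0012,0.024],[0.0008,0.0012,0.024]],"hand":[0.055,0.055,0.055,0.055]}'
python3 - <<'E'
from h import *
c=cam("wrist"); im=c["color"][150:330,160:360]; cv2.imwrite("pics/w12.png",cv2.resize(im[:,:,::-1],None,fx=3,fy=3,interpolation=cv2.INTER_CUBIC))
E
```

```text
clock: 11.22
eef_pos: [0.4627, 0.0885, 0.0188]
tool_rot: [0.921, 0.389, -0.001, -0.0]
ft_force: [-0.6, 0.4, 0.7]
grip_width: 0.066
```

View pics/w12.png

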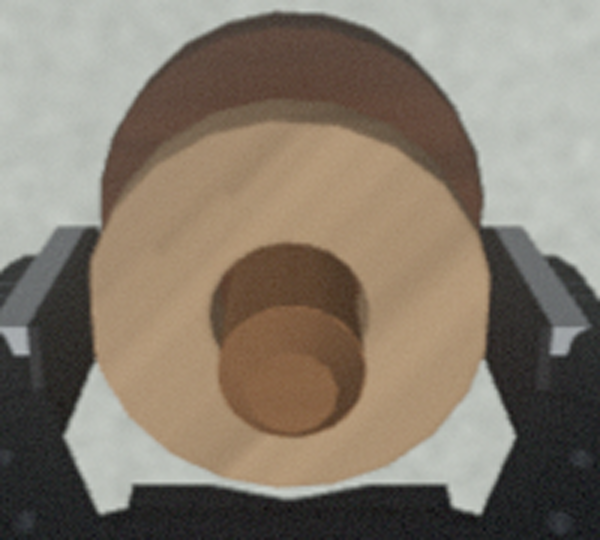

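```bash
python3 -m crank '{"dr":[[0,0,0],[0,0,0],[0,0,0]],"travel":[[0.0,0.0,0.004],[0,0,0.008],[0,0,0.008]],"hand":[0.055,0.055,0.055]}';python3 -m crank '{"dr":[[0,0,0],[0,0,0],[0,0,0]],"travel":[[0.0,0.0,0.003],[0,0,0.006],[0,0,0.006]],"hand":[0.055,0.055,0.055]}'
```

```text
clock: 11.65
eef_pos: [0.4633, 0.0886, 0.0114]
tool_rot: [0.921, 0.389, -0.0, -0.0]
ft_force: [-0.1, -0.7, -0.3]
grip_width: 0.0656
clock: 12.02
eef_pos: [0.4634, 0.0886, 0.0054]
tool_rot: [0.921, 0.389, -0.0, -0.0]
ft_force: [0.7, -0.5, -0.5]
grip_width: 0.0664
```

```bash
python3 -m crank '{"dr":[[0,0,0],[0,0,0],[0,0,0]],"travel":[[0.0,0.0,0.003],[0,0,0.006],[0,0,0.006]],"hand":[0.055,0.055,0.055]}'
python3 -m crank '{"dr":[[0,0,0],[0,0,0],[0,0,0],[0,0,0]],"travel":[[0.0,0.0,0],[0,0,0],[0,0,0],[0,0,0]],"hand":[0.075,0.085,0.085,0.085]}'
python3 - <<'E'
from h import *
c=cam("wrist"); save(c,"w13.png")
E
```

```text
clock: 12.4
eef_pos: [0.4633, 0.0886, -0.0006]
tool_rot: [0.921, 0.389, -0.0, -0.0]
ft_force: [-0.0, -0.1, -0.6]
grip_width: 0.0663
clock: 12.9
eef_pos: [0.4637, 0.0887, -0.0002]
tool_rot: [0.921, 0.389, 0.0, 0.0]
ft_force: [-0.3, -0.7, -0.8]
grip_width: 0.0847
```

View pics/w13.png

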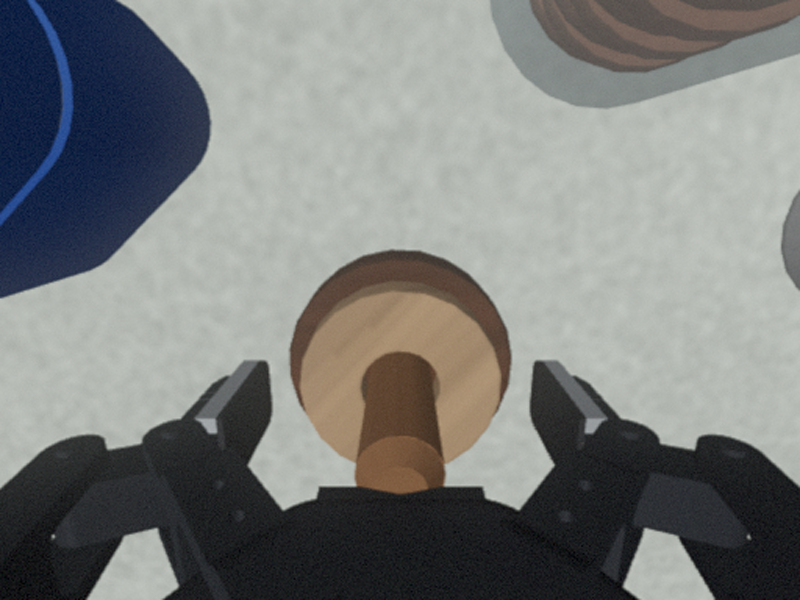

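```bash
python3 -m crank '{"dr":[[0,0,0],[0,0,0],[0,0,0],[0,0,0],[0,0,0],[0,0,0],[0,0,0],[0,0,0],[0,0,0],[0,0,0]],"travel":[[0,0,-0.05],[0,0,-0.1],[-0.02,0.02,-0.11],[-0.06,0.06,-0.11],[-0.1,0.1,-0.11],[-0.14,0.14,-0.11],[-0.18,0.18,-0.09],[-0.205,0.202,-0.07],[-0.205,0.202,-0.06],[-0.205,0.202,-0.06]],"hand":[0.085,0.085,0.085,0.085,0.085,0.085,0.085,0.085,0.085,0.085]}'
python3 - <<'E'
from h import *
go(.4655,-.1995,.02,.8)
c=cam("wrist"); save(c,"w14.png")
for s,ce,m in blobs(c,(5,50,60),(25,255,255),1000): print(s,ce,fitz(c,m,.015))
E
```

```text
clock: 14.2
eef_pos: [0.4647, -0.1984, 0.0588]
tool_rot: [0.921, 0.389, -0.001, -0.001]
ft_force: [-0.4, -0.5, 0.7]
grip_width: 0.0849
pos [ 0.4647 -0.1984  0.0588] w 0.0849 t 14.2
dr [-0.0026, 0.0005, -0.0003] travel [-0.0002, 0.0015, 0.0388]
[ 411    0  101  112 5060] [470.82075099  65.22055336] (array([ 0.64085112, -0.2283832 ]), np.float64(0.06276702663841907))
[ 222  158   74   73 3545] [258.18702398 193.92693935] (array([ 0.46727752, -0.19726574]), np.float64(0.05916070674008068))
[ 425  178   87   69 1309] [469.7868602  213.36745607] (array([ 0.58016696, -0.32548326]), np.float64(0.05062277067615138))
```

View pics/w14.png

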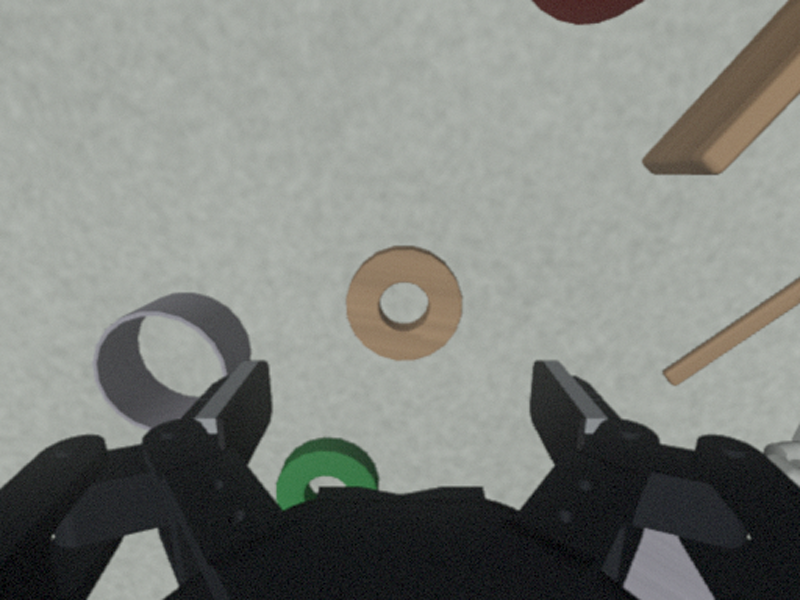

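```bash
python3 -m crank '{"dr":[[0,0,0],[0,0,0],[0,0,0],[0,0,0],[0,0,0],[0,0,0],[0,0,0],[0,0,0],[0,0,0],[0,0,0]],"travel":[[0.0026,0.0011,0.03],[0.0026,0.0011,0.06],[0.0026,0.0011,0.08],[0.0026,0.0011,0.0868],[0.0026,0.0011,0.0868],[0.0026,0.0011,0.0868],[0.0026,0.0011,0.0868],[0.0026,0.0011,0.0868],[0.0026,0.0011,0.0868],[0.0026,0.0011,0.0868]],"hand":[0.085,0.085,0.085,0.085,0.085,0.048,0.048,0.048,0.048,0.048]}'
```

```text
clock: 15.5
eef_pos: [0.4695, -0.1983, -0.0249]
tool_rot: [0.921, 0.389, 0.001, 0.001]
ft_force: [-2.4, 0.6, 8.9]
grip_width: 0.0581
```

```bash
python3 -m crank '{"dr":[[0,0,0],[0,0,0],[0,0,0],[0,0,0],[0,0,0],[0,0,0],[0,0,0],[0,0,0],[0,0,0],[0,0,0]],"travel":[[0,0,-0.03],[0,0,-0.08],[0,-0.02,-0.13],[0.03,-0.05,-0.16],[0.055,-0.09,-0.171],[0.08,-0.135,-0.171],[0.1,-0.18,-0.171],[0.1067,-0.2077,-0.171],[0.1067,-0.2077,-0.171],[0.1067,-0.2077,-0.171]],"hand":[0.048,0.048,0.048,0.048,0.048,0.048,0.048,0.048,0.048,0.048]}'
python3 - <<'E'
from h import *
c=cam("wrist"); save(c,"w15.png"); im=c["color"][30:140,205:315]; cv2.imwrite("pics/w16.png",cv2.resize(im[:,:,::-1],None,fx=5,fy=5,interpolation=cv2.INTER_CUBIC))
for s,ce,m in blobs(c,(0,60,20),(14,255,110),1000): print(s,ce,fitz(c,m,.022))
E
```

```text
clock: 16.75
eef_pos: [0.3944, 0.0229, 0.1445]
tool_rot: [0.921, 0.389, 0.001, 0.0]
ft_force: [0.0, -0.7, -0.8]
grip_width: 0.0576
[ 219   40   82   87 1122] [257.98217469  87.85294118] (array([0.46154812, 0.08744384]), np.float64(0.07995416449630488))
[ 487   89   25   62 1050] [501.37047619 121.63333333] (array([ 0.61803032, -0.11403144]), np.float64(0.04327987557335405))
```

View pics/w15.png

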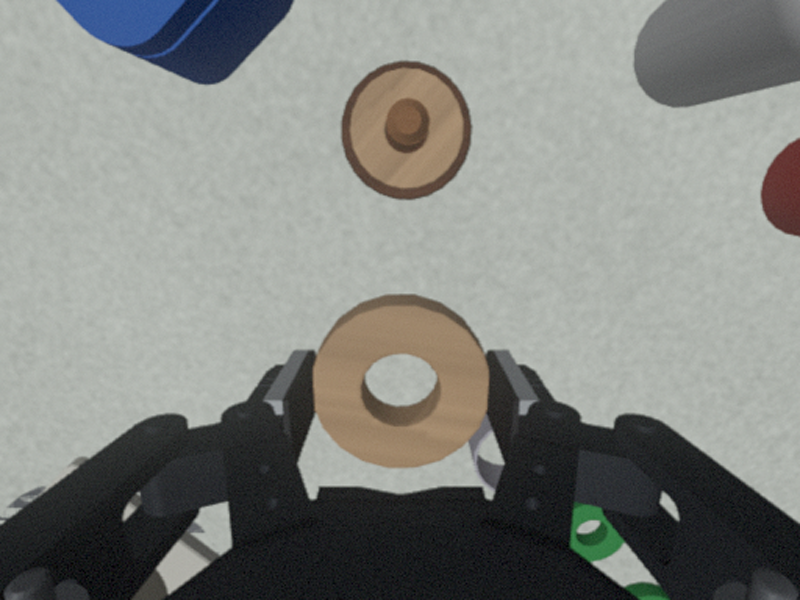

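View pics/w16.png

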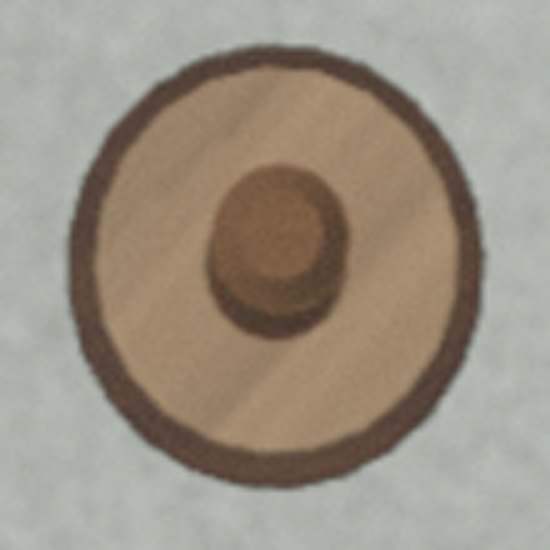

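```bash
python3 -m crank '{"dr":[[0,0,0],[0,0,0],[0,0,0],[0,0,0],[0,0,0],[0,0,0],[0,0,0]],"travel":[[0.04,0.001,0],[0.08,0.002,0.01],[0.094,0.0035,0.03],[0.094,0.0035,0.06],[0.094,0.0035,0.075],[0.094,0.0035,0.08],[0.094,0.0035,0.08]],"hand":[0.048,0.048,0.048,0.048,0.048,0.048,0.048]}'
python3 - <<'E'
from h import *
c=cam("wrist"); im=c["color"][150:330,160:360]; cv2.imwrite("pics/w17.png",cv2.resize(im[:,:,::-1],None,fx=3,fy=3,interpolation=cv2.INTER_CUBIC))
E
```

```text
clock: 17.68
eef_pos: [0.4621, 0.0876, 0.0639]
tool_rot: [0.921, 0.389, -0.0, 0.0]
ft_force: [0.1, -0.4, -0.2]
grip_width: 0.0581
```

View pics/w17.png

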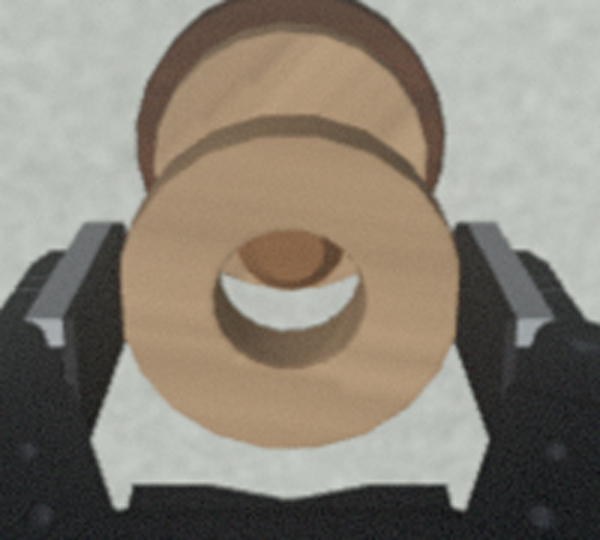

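```bash
python3 -m crank '{"dr":[[0,0,0],[0,0,0],[0,0,0],[0,0,0],[0,0,0]],"travel":[[0.001,0,0.008],[0.001,0,0.016],[0.001,0,0.024],[0.001,0,0.032],[0.001,0,0.032]],"hand":[0.048,0.048,0.048,0.048,0.048]}'
python3 - <<'E'
from h import *
c=cam("wrist"); im=c["color"][150:330,160:360]; cv2.imwrite("pics/w18.png",cv2.resize(im[:,:,::-1],None,fx=3,fy=3,interpolation=cv2.INTER_CUBIC))
E
```

```text
clock: 18.35
eef_pos: [0.4616, 0.0888, 0.031]
tool_rot: [0.921, 0.389, -0.001, -0.0]
ft_force: [-0.4, 0.5, 0.1]
grip_width: 0.0577
```

View pics/w18.png

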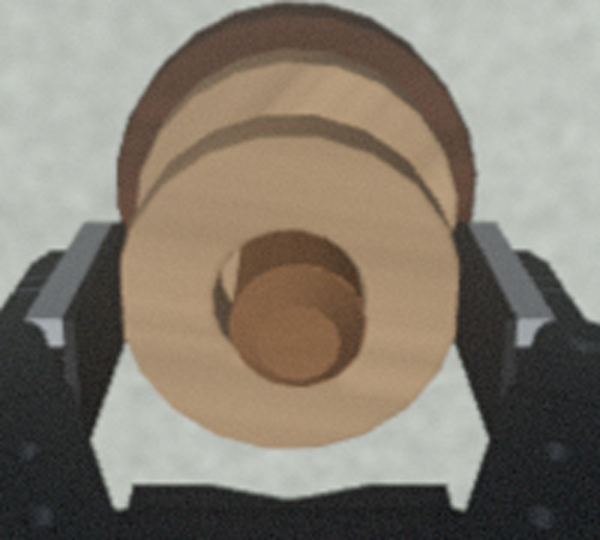

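```bash
python3 -m crank '{"dr":[[0,0,0],[0,0,0],[0,0,0],[0,0,0],[0,0,0],[0,0,0],[0,0,0],[0,0,0]],"travel":[[0,0.0012,0.003],[0,0.0012,0.007],[0,0.0012,0.011],[0,0.0012,0.015],[0,0.0012,0.015],[0,0.0012,0.015],[0,0.0012,0.015],[0,0.0012,0.015]],"hand":[0.048,0.048,0.048,0.048,0.048,0.085,0.085,0.085]}'
python3 - <<'E'
from h import *
c=cam("wrist"); save(c,"w19.png")
E
```

```text
clock: 19.4
eef_pos: [0.4634, 0.0881, 0.0171]
tool_rot: [0.921, 0.389, 0.0, 0.0]
ft_force: [-0.3, 0.8, -0.3]
grip_width: 0.0847
```

View pics/w19.png

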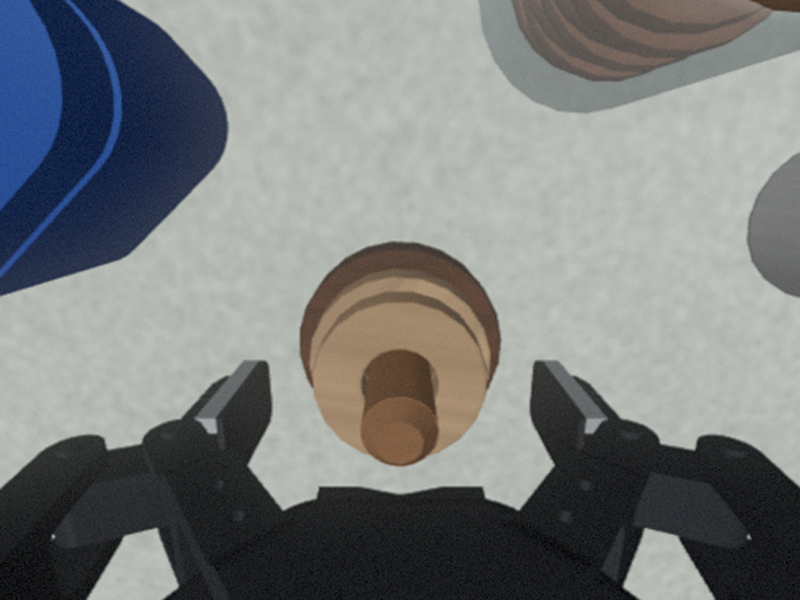

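```bash
python3 -m crank '{"dr":[[0,0,0],[0,0,0],[0,0,-0.1],[0,0,-0.2],[0,0,-0.3],[0,0,-0.4],[0,0,-0.4],[0,0,-0.4],[0,0,-0.4],[0,0,-0.4]],"travel":[[0,0,-0.06],[0,0,-0.11],[0.04,-0.04,-0.12],[0.08,-0.08,-0.12],[0.12,-0.12,-0.12],[0.16,-0.16,-0.12],[0.2068,-0.196,-0.1],[0.2068,-0.196,-0.06],[0.2068,-0.196,-0.045],[0.2068,-0.196,-0.045]],"hand":[0.085,0.085,0.085,0.085,0.085,0.085,0.085,0.085,0.085,0.085]}'
python3 - <<'E'
from h import *
go(.467,.373,.02,1.2)
c=cam("wrist"); save(c,"w20.png")
for s,ce,m in blobs(c,(5,50,60),(25,255,255),1000): print(s,ce,fitz(c,m,.015))
E
```

```text
clock: 20.7
eef_pos: [0.4658, 0.3717, 0.0608]
tool_rot: [0.826, 0.564, -0.002, 0.0]
ft_force: [1.1, -0.1, -1.0]
grip_width: 0.0852
pos [0.4658 0.3717 0.0608] w 0.0852 t 20.7
dr [-0.0017, 0.003, -0.0009] travel [0.0018, 0.0007, 0.0408]
[ 228  159   63   64 2469] [259.11178615 190.66342649] (array([0.46970155, 0.3756256 ]), np.float64(0.0512437833212047))
[ 430  252   82   60 1719] [489.56777196 277.11227458] (array([0.61976696, 0.22114806]), np.float64(0.05987229355445826))
```

View pics/w20.png

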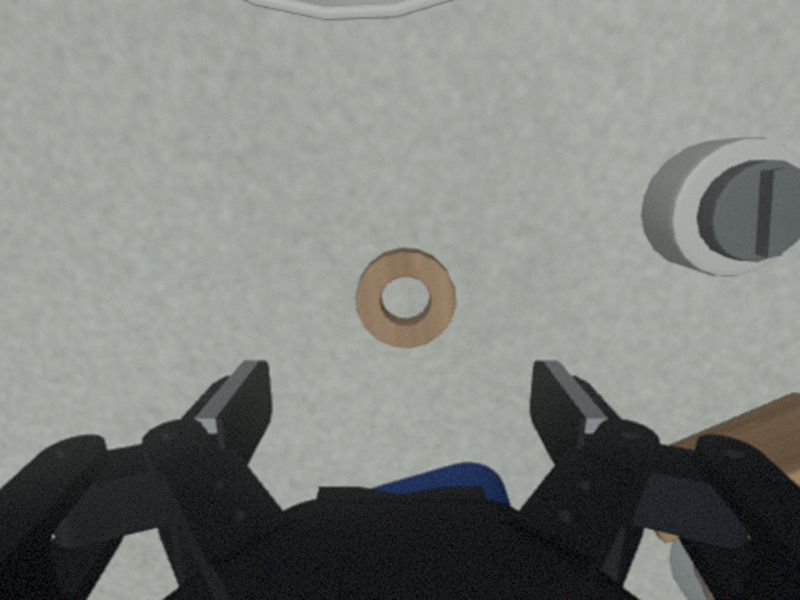

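```bash
python3 -m crank '{"dr":[[0,0,0],[0,0,0],[0,0,0],[0,0,0],[0,0,0],[0,0,0],[0,0,0],[0,0,0],[0,0,0],[0,0,0]],"travel":[[0.005,0.0022,0.03],[0.005,0.0022,0.06],[0.005,0.0022,0.08],[0.005,0.0022,0.0855],[0.005,0.0022,0.0855],[0.005,0.0022,0.0855],[0.005,0.0022,0.0855],[0.005,0.0022,0.0855],[0.005,0.0022,0.0855],[0.005,0.0022,0.0855]],"hand":[0.085,0.085,0.085,0.085,0.085,0.04,0.04,0.04,0.04,0.04]}'
```

```text
clock: 22.0
eef_pos: [0.4716, 0.3776, -0.0213]
tool_rot: [0.825, 0.565, 0.002, 0.0]
ft_force: [-1.8, -2.4, 8.1]
grip_width: 0.0494
```

```bash
python3 -m crank '{"dr":[[0,0,0],[0,0,0],[0,0,0],[0,0,0],[0,0,0],[0,0,0],[0,0,0],[0,0,0],[0,0,0],[0,0,0]],"travel":[[0,0,-0.05],[0,0,-0.1],[-0.02,0.005,-0.15],[-0.07,0.018,-0.168],[-0.13,0.035,-0.168],[-0.19,0.05,-0.168],[-0.25,0.066,-0.168],[-0.31,0.082,-0.168],[-0.364,0.0957,-0.168],[-0.364,0.0957,-0.168]],"hand":[0.04,0.04,0.04,0.04,0.04,0.04,0.04,0.04,0.04,0.04]}'
python3 - <<'E'
from h import *
c=cam("wrist"); save(c,"w21.png"); 
for s,ce,m in blobs(c,(0,60,20),(14,255,110),500): print(s,ce,fitz(c,m,.022))
go(.4616,.0874,.05,1.2)
E
```

```text
clock: 23.25
eef_pos: [0.4273, -0.0003, 0.1451]
tool_rot: [0.827, 0.562, 0.0, 0.0]
ft_force: [-0.5, 0.2, 0.9]
grip_width: 0.0492
[ 215   38   82   88 1127] [255.49866903  86.73824312] (array([0.46167048, 0.08732231]), np.float64(0.08000068029735101))
[ 437  181   75  102 4287] [478.09657103 218.52554234] (array([ 0.64023389, -0.15265904]), np.float64(0.10457817859826259))
pos [0.4278 0.0015 0.145 ] w 0.0492 t 23.3
dr [0.0011, -0.0008, -0.0045] travel [0.0923, -0.0002, 0.0951]
```

View pics/w21.png

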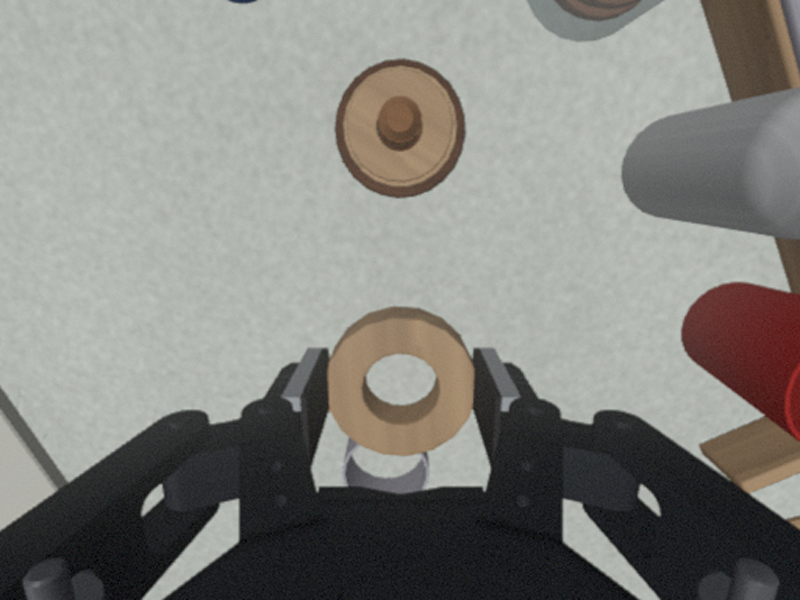

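```bash
python3 -m crank '{"dr":[[0,0,0],[0,0,0],[0,0,0],[0,0,0],[0,0,0],[0,0,0],[0,0,0]],"travel":[[0.04,0.0,0],[0.08,0,0.01],[0.096,0.0,0.03],[0.096,0,0.06],[0.096,0,0.07],[0.096,0,0.07],[0.096,0,0.07]],"hand":[0.04,0.04,0.04,0.04,0.04,0.04,0.04]}'
python3 - <<'E'
from h import *
c=cam("wrist"); im=c["color"][150:330,160:360]; cv2.imwrite("pics/w22.png",cv2.resize(im[:,:,::-1],None,fx=3,fy=3,interpolation=cv2.INTER_CUBIC))
go(.4629,.0908,.05,1.2)
E
```

```text
clock: 24.18
eef_pos: [0.4635, 0.0928, 0.0755]
tool_rot: [0.825, 0.565, 0.001, 0.0]
ft_force: [0.3, -0.4, 0.0]
grip_width: 0.0493
pos [0.4637 0.0926 0.0756] w 0.0498 t 24.23
dr [0.002, -0.0013, -0.0003] travel [-0.002, -0.0001, 0.0256]
```

View pics/w22.png

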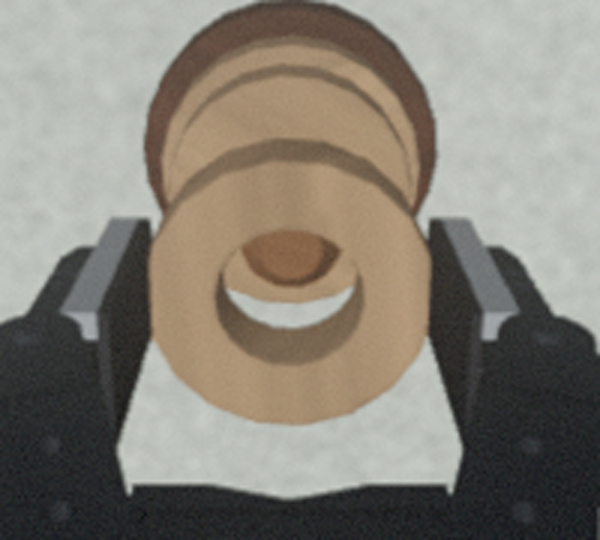

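```bash
python3 -m crank '{"dr":[[0,0,0],[0,0,0],[0,0,0],[0,0,0],[0,0,0]],"travel":[[-0.0015,0,0.006],[-0.0015,0,0.012],[-0.0015,0,0.018],[-0.0015,0,0.024],[-0.0015,0,0.024]],"hand":[0.04,0.04,0.04,0.04,0.04]}'
python3 - <<'E'
from h import *
c=cam("wrist"); im=c["color"][150:330,160:360]; cv2.imwrite("pics/w23.png",cv2.resize(im[:,:,::-1],None,fx=3,fy=3,interpolation=cv2.INTER_CUBIC))
E
```

```text
clock: 24.85
eef_pos: [0.4615, 0.0909, 0.0497]
tool_rot: [0.825, 0.565, -0.001, -0.0]
ft_force: [-0.4, 0.0, 0.2]
grip_width: 0.0491
```

View pics/w23.png

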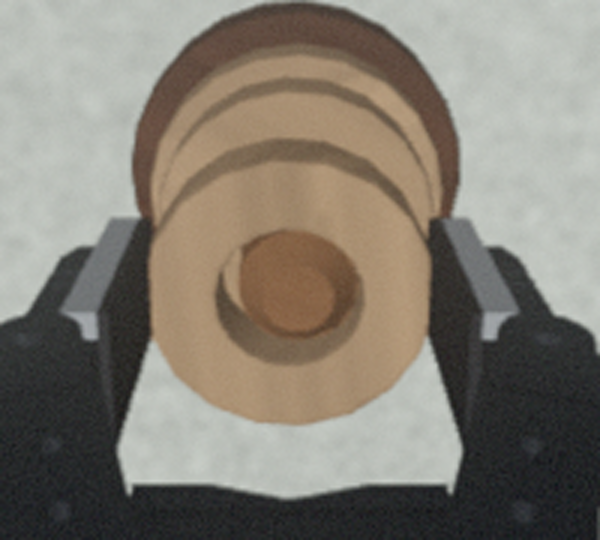

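```bash
python3 -m crank '{"dr":[[0,0,0],[0,0,0],[0,0,0],[0,0,0],[0,0,0],[0,0,0],[0,0,0],[0,0,0]],"travel":[[0.0003,0.001,0.004],[0.0003,0.001,0.008],[0.0003,0.001,0.012],[0.0003,0.001,0.016],[0.0003,0.001,0.016],[0.0003,0.001,0.016],[0.0003,0.001,0.016],[0.0003,0.001,0.016]],"hand":[0.04,0.04,0.04,0.04,0.04,0.085,0.085,0.085]}'
python3 - <<'E'
from h import *
c=cam("wrist"); save(c,"w24.png")
E
```

```text
clock: 25.9
eef_pos: [0.4633, 0.091, 0.0346]
tool_rot: [0.825, 0.565, 0.0, 0.0]
ft_force: [-0.2, -0.1, -0.2]
grip_width: 0.0846
```

View pics/w24.png

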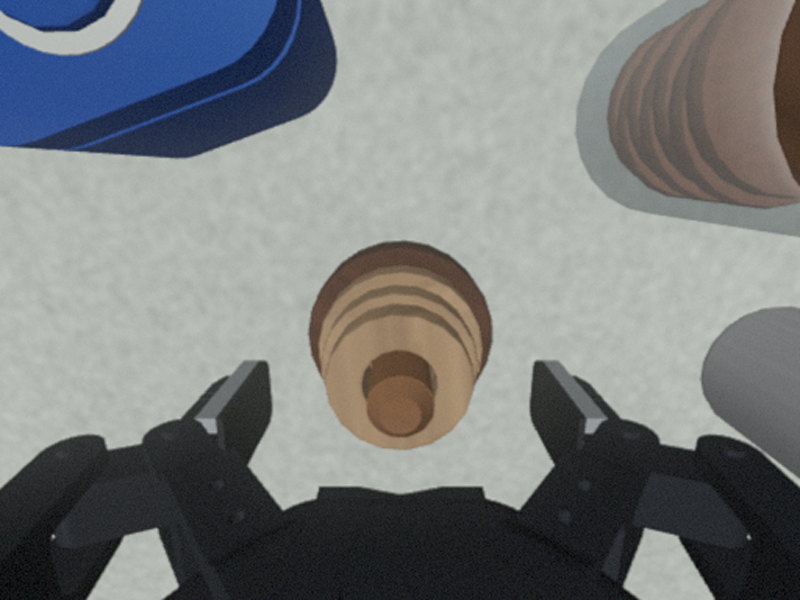

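```bash
python3 -m crank '{"dr":[[0,0,0],[0,0,0.1],[0,0,0.28],[0,0,0.46],[0,0,0.64],[0,0,0.8],[0,0,0.9],[0,0,0.9],[0,0,0.9]],"travel":[[0,0,-0.05],[0,0,-0.1],[-0.02,0.01,-0.15],[-0.04,0.02,-0.185],[-0.0543,0.0286,-0.185],[-0.0543,0.0286,-0.185],[-0.0543,0.0286,-0.185],[-0.0543,0.0286,-0.185],[-0.0543,0.0286,-0.185]],"hand":[0.085,0.05,0,0,0,0,0,0,0]}'
python3 - <<'E'
from h import *
c=cam("wrist"); save(c,"w25.png"); np.save("w25.npy",c,allow_pickle=True)
c=cam("top"); save(c,"t3.png")
E
```

```text
clock: 27.08
eef_pos: [0.47, 0.03, 0.2194]
tool_rot: [0.989, 0.15, -0.0, -0.0]
ft_force: [0.2, 0.2, -1.3]
grip_width: -0.0006
```

View pics/w25.png

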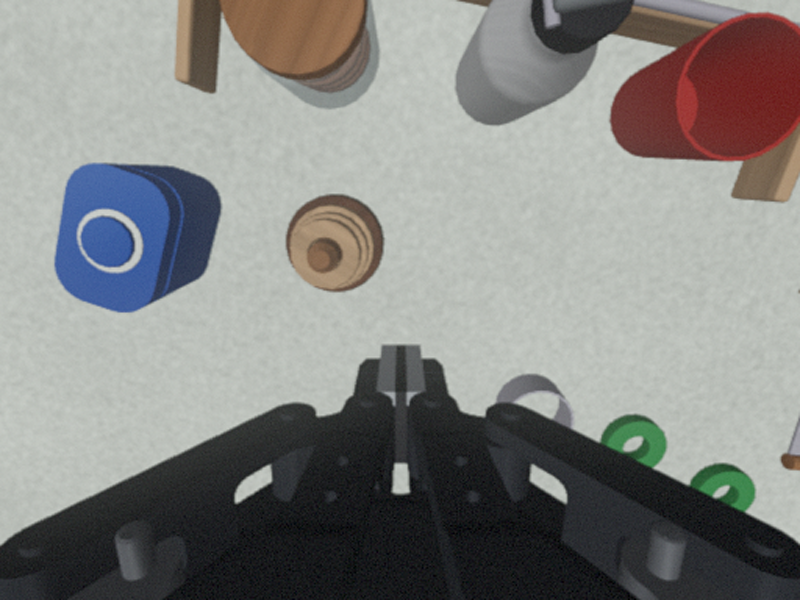

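View pics/t3.png

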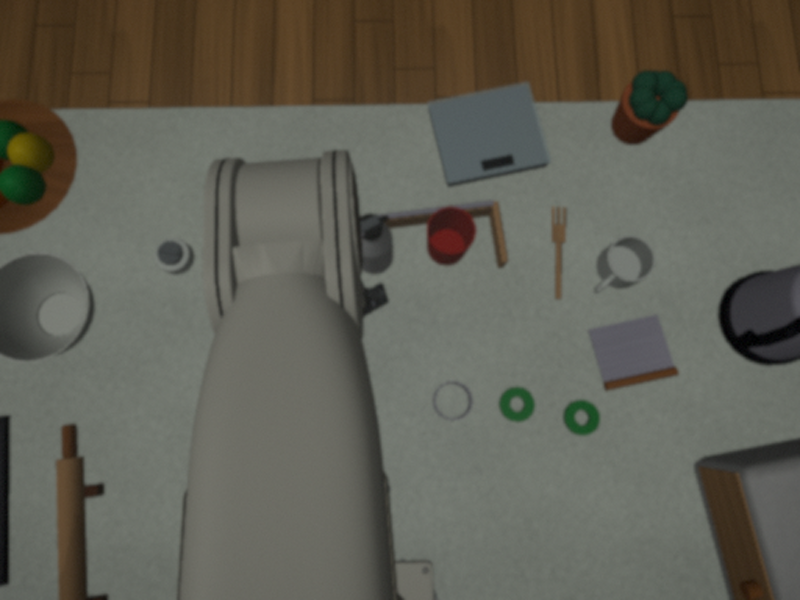

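```bash
python3 -m crank '{"dr":[[0,0,0.1],[0,0,0.15],[0,0,0.15],[0,0,0.15]],"travel":[[0.02,0.02,-0.04],[0.048,0.046,-0.06],[0.048,0.046,-0.06],[0.048,0.046,-0.06]],"hand":[0,0,0,0]}'
python3 - <<'E'
from h import *
c=cam("wrist"); save(c,"w26.png"); np.save("w26.npy",c,allow_pickle=True)
E
```

```text
clock: 27.68
eef_pos: [0.5288, 0.0004, 0.2785]
tool_rot: [0.997, 0.075, -0.001, -0.0]
ft_force: [-0.1, -0.3, -0.6]
grip_width: 0.0001
```

View pics/w26.png

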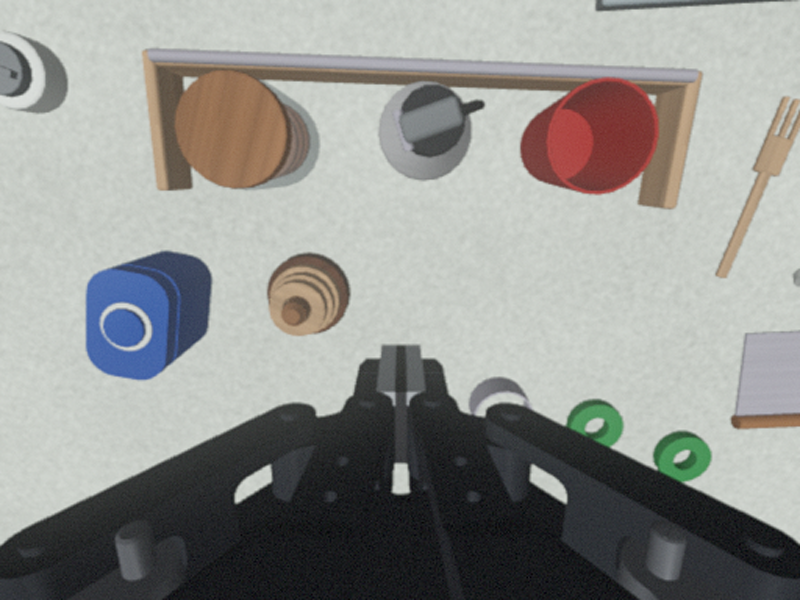

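```bash
python3 - <<'E'
from h import *
c=np.load("w26.npy",allow_pickle=True).item()
P=lambda u,v,z: plane(c,(u*.64,v*.64),z)[:2]
lf,rf,lb,rb=P(160,189,.05),P(675,208,.05),P(145,53,.05),P(701,73,.05)
print(lf,rf,lb,rb,np.linalg.norm(lf-rf),np.linalg.norm(lb-rb),np.linalg.norm(lb-lf))
th=np.arctan2(-(lf-rf)[0],(lf-rf)[1]); th2=np.arctan2(-(lb-rb)[0],(lb-rb)[1]); print("yaw",th,th2)
# lid & cup circle
g=dict(lid=[(176,128),(231,71),(287,130),(231,187),(192,89),(271,89),(192,170),(268,171)],
 cup=[(608,79),(657,120),(655,135),(640,170),(597,192),(560,170),(551,130),(565,100)],
 bot=[(379,130),(471,130),(425,179),(393,163),(457,163),(398,92)])
for k,z in (("lid",.122),("cup",.102),("bot",.118)):
    Q=np.array([P(*q,z) for q in g[k]]); A=np.c_[2*Q,np.ones(len(Q))]; s=np.linalg.lstsq(A,(Q**2).sum(1),rcond=None)[0]
    print(k,s[:2],2*np.sqrt(s[2]+s[:2]@s[:2]))
print("cap",P(434,121,.195))
E
```

```text
[0.54973524 0.22055437] [ 0.60225264 -0.23789426] [0.65805417 0.23330362] [ 0.71213469 -0.22443675] 0.46144688937251616 0.4609240120857209 0.10906665318283648
yaw 0.11405742921838327 0.1176015372593417
lid [0.60577231 0.13325836] 0.07739384537397812
cup [ 0.64422173 -0.1354287 ] 0.07932503797380398
bot [ 0.62642972 -0.002103  ] 0.06489157042051952
cap [ 0.62506387 -0.00287579]
```

```bash
python3 -m crank '{"dr":[[0,0,-0.18],[0,0,-0.36],[0,0,-0.54],[0,0,-0.72],[0,0,-0.9],[0,0,-1.08],[0,0,-1.26],[0,0,-1.44],[0,0,-1.536],[0,0,-1.536]],"travel":[[0.02,-0.012,0],[0.04,-0.024,0],[0.06,-0.036,0.01],[0.08,-0.05,0.02],[0.097,-0.061,0.03],[0.097,-0.061,0.04],[0.097,-0.061,0.05],[0.097,-0.061,0.055],[0.097,-0.061,0.055],[0.097,-0.061,0.055]],"hand":[0,0,0,0,0,0,0,0,0,0]}'
python3 - <<'E'
from h import *
go(.6155,.0747,.04,1.686)
c=cam("wrist"); save(c,"w27.png")
E
```

```text
clock: 28.98
eef_pos: [0.6151, 0.0754, 0.2239]
tool_rot: [0.665, 0.747, -0.001, -0.001]
ft_force: [-0.5, 0.4, 1.5]
grip_width: 0.0001
pos [0.6151 0.0754 0.2239] w 0.0001 t 28.98
dr [-0.0017, -0.0001, -0.0002] travel [-0.0008, 0.0006, 0.1839]
```

View pics/w27.png

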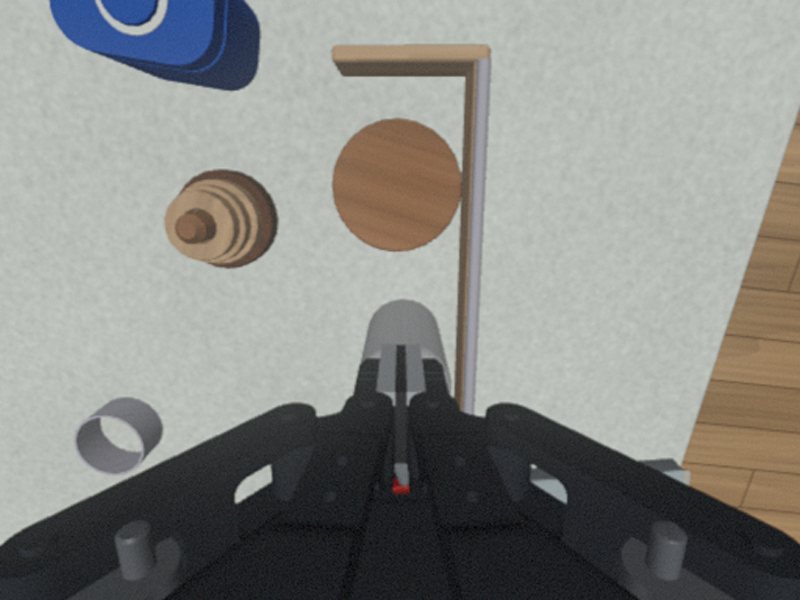

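```bash
cat >> h.py <<'E'
O=np.array([.6245,-.0028]); GY=.116; EX=np.array([np.cos(GY),np.sin(GY)]); EY=np.array([-np.sin(GY),np.cos(GY)])
def gal(p): d=np.array(p[:2])-O; return np.array([d@EX,d@EY]).round(4)
def wld(x,y): return O+x*EX+y*EY
E
python3 - <<'E'
from h import *
c=cam("wrist")
P=lambda u,v,z: gal(plane(c,(u*.64,v*.64),z))
for n,u,v,z in (("lid",397,185,.122),("lid lo",397,251,.122),("lid hi",397,119,.122),("lidL",332,185,.122),("lidR",462,185,.122),("bot",402,300,.118),("bot0",402,300,.0),("wallin",400,62,.05),("wallout",400,46,.05),("wallfoot",400,76,0),("barR",490,100,.061),("barL",478,100,.061),("frontend",333,55,.05)): print(n,P(u,v,z))
E
```

```text
lid [-0.0016  0.1396]
lid lo [-0.0017  0.0992]
lid hi [-0.0014  0.1771]
lidL [-0.041   0.1397]
lidR [0.0379 0.1396]
bot [0.0014 0.0658]
bot0 [0.0018 0.0313]
wallin [0.0004 0.2232]
wallout [0.0004 0.2335]
wallfoot [0.0003 0.2239]
barR [0.064  0.1963]
barL [0.0555 0.1963]
frontend [-0.0474  0.2279]
```

```bash
python3 -m crank '{"dr":[[0,0,0],[0,0,0],[0,0,0],[0,0,0],[0,0,0],[0,0,0]],"travel":[[0,0,0.05],[0,0,0.1],[0,0,0.14],[0,0,0.165],[0,0,0.178],[0,0,0.178]],"hand":[0,0,0,0,0,0]}'
python3 - <<'E'
from h import *
c=cam("wrist"); save(c,"w28.png"); print(gal(c["o"]["eef_pos"]))
E
```

```text
clock: 29.82
eef_pos: [0.6158, 0.075, 0.0459]
tool_rot: [0.665, 0.746, -0.001, -0.001]
ft_force: [-0.7, -1.0, 0.4]
grip_width: -0.0001
[0.0003 0.0782]
```

View pics/w28.png

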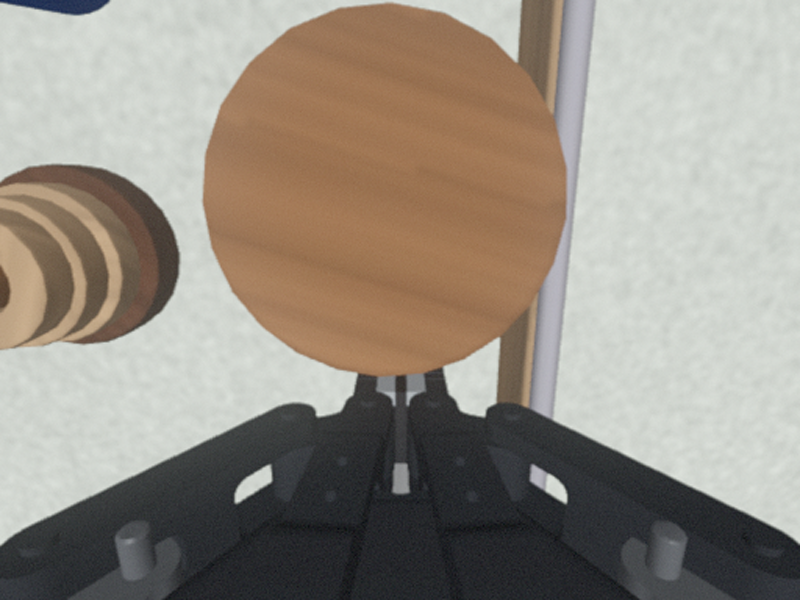

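```bash
python3 -m crank '{"dr":[[0,0,0],[0,0,0],[0,0,0],[0,0,0],[0,0,0],[0,0,0]],"travel":[[0.004,0,0],[0.007,0,0],[0.01,0,0],[0.013,0,0],[0.016,0,0],[0.016,0,0]],"hand":[0,0,0,0,0,0]}'
python3 - <<'E'
from h import *
c=cam("wrist"); save(c,"w29.png"); print(gal(c["o"]["eef_pos"])); P=lambda u,v,z: gal(plane(c,(u*.64,v*.64),z))
s=cam("scene"); save(s,"s29.png",(270,180,400,280))
E
```

```text
clock: 30.62
eef_pos: [0.6144, 0.0914, 0.0464]
tool_rot: [0.665, 0.747, 0.0, -0.0]
ft_force: [0.4, 0.3, -0.7]
grip_width: 0.0001
[0.0009 0.0947]
```

View pics/w29.png

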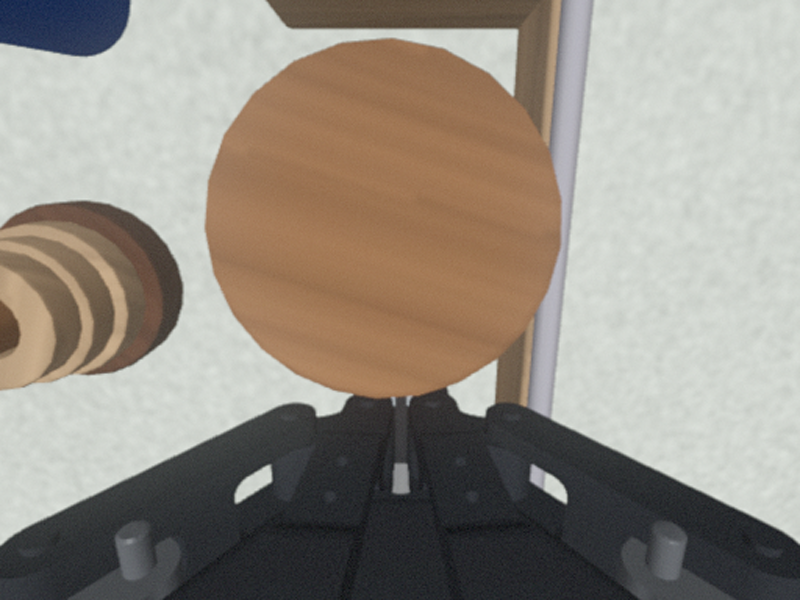

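View pics/s29.png

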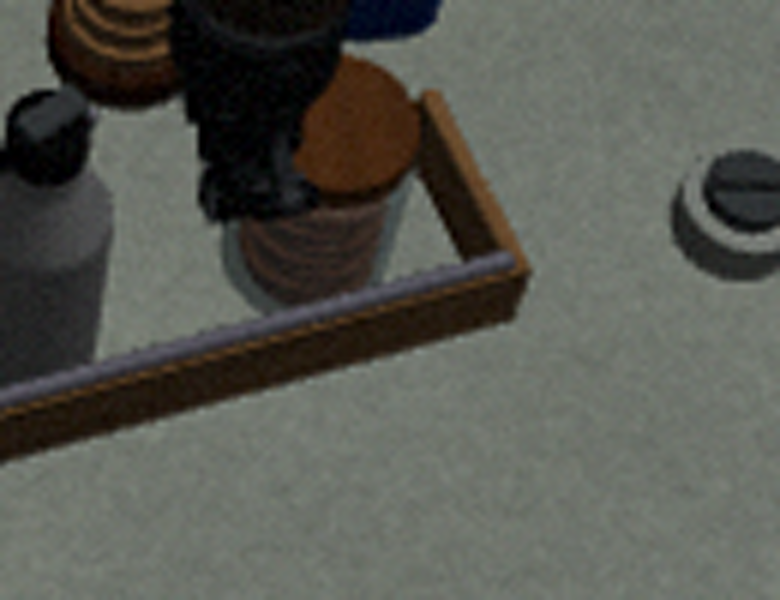

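```bash
python3 - <<'E'
from h import *
c=cam("wrist"); P=lambda u,v,z: gal(plane(c,(u*.64,v*.64),z))
print(P(384,218,.122),P(384,397,.122),P(384,39,.122),P(380,28,0))
E
python3 -m crank '{"dr":[[0,0,0],[0,0,0],[0,0,0],[0,0,0],[0,0,0],[0,0,0],[0,0,0],[0,0,0]],"travel":[[0.002,0,0],[0.004,0,0],[0.006,0,0],[0.008,0,0],[0.01,0,0],[0.012,0,0],[0.015,0,0],[0.015,0,0]],"hand":[0,0,0,0,0,0,0,0]}'
python3 - <<'E'
from h import *
c=cam("wrist"); save(c,"w30.png"); print(gal(c["o"]["eef_pos"]))
E
```

```text
[-0.0023  0.1531] [-0.0028  0.1102] [-0.002   0.1876] [-0.0076  0.2243]
clock: 31.78
eef_pos: [0.6128, 0.1064, 0.0465]
tool_rot: [0.665, 0.747, 0.0, -0.0]
ft_force: [0.6, 0.4, -0.4]
grip_width: -0.0001
[0.001  0.1098]
```

View pics/w30.png

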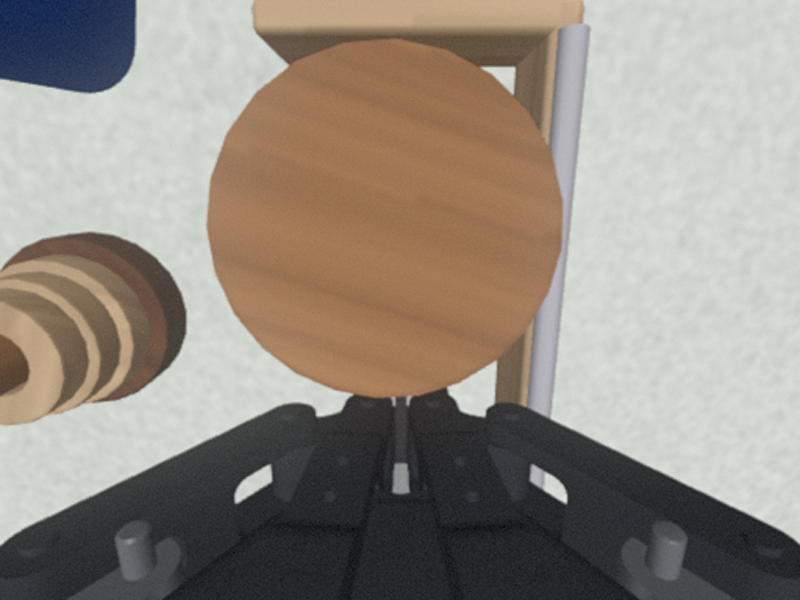

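```bash
python3 -m crank '{"dr":[[0,0,0],[0,0,0],[0,0,0],[0,0,0],[0,0,0],[0,0,0],[0,0,0],[0,0,0],[0,0,0],[0,0,0]],"travel":[[-0.006,0,0],[-0.006,0,-0.05],[-0.006,0,-0.11],[-0.006,-0.02,-0.15],[-0.006,-0.07,-0.155],[-0.03,-0.12,-0.15],[-0.07,-0.1525,-0.12],[-0.0911,-0.1525,-0.105],[-0.0911,-0.1525,-0.105],[-0.0911,-0.1525,-0.105]],"hand":[0,0,0,0,0,0,0,0.05,0.05,0.05]}'
python3 - <<'E'
from h import *
c=cam("wrist"); save(c,"w31.png"); im=c["color"][20:130,200:310]; cv2.imwrite("pics/w32.png",cv2.resize(im[:,:,::-1],None,fx=5,fy=5,interpolation=cv2.INTER_CUBIC)); np.save("w31.npy",c,allow_pickle=True)
for s,ce,m in blobs(c,(0,60,20),(14,255,110),500): print(s,ce,fitz(c,m,.022))
go(.4616,.0874,.15,1.686)
E
```

```text
clock: 33.08
eef_pos: [0.4726, -0.002, 0.1521]
tool_rot: [0.665, 0.747, 0.001, 0.0]
ft_force: [0.8, -0.0, 0.4]
grip_width: 0.0498
[ 416    0   78   56 1009] [439.66303271  31.13676908] (array([0.65512509, 0.18458313]), np.float64(0.08376213324601602))
[ 216   45   80   84 1066] [255.03095685  90.01500938] (array([0.46172843, 0.08744077]), np.float64(0.07993062907970994))
[360 321  58  57 831] [385.51504212 352.08904934] (array([ 0.68906745, -0.20551884]), np.float64(0.08654865278776569))
pos [ 0.4728 -0.0017  0.1522] w 0.0499 t 33.12
dr [0.0018, -0.0002, 0.0003] travel [0.0898, -0.0008, 0.0023]
```

View pics/w31.png

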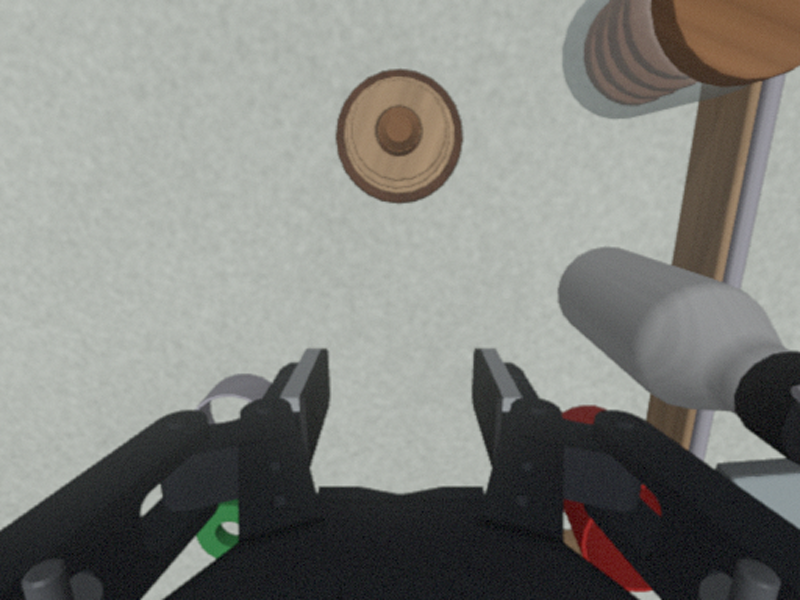

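View pics/w32.png

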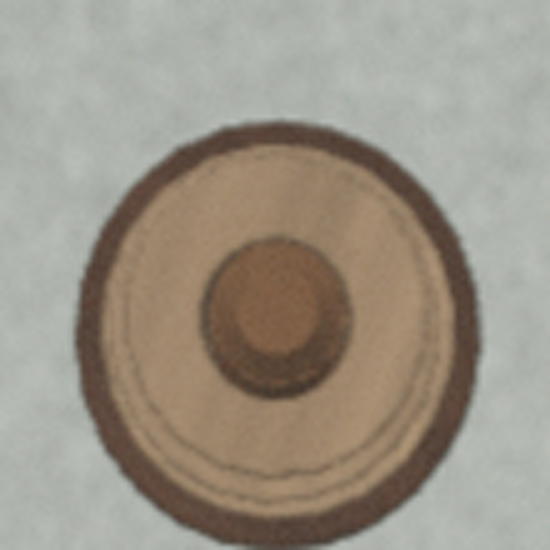

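```bash
python3 -m crank '{"dr":[[0,0,0],[0,0,0],[0,0,0],[0,0,0],[0,0,0],[0,0,0],[0,0,0]],"travel":[[0.04,-0.0008,0],[0.08,-0.0008,0.02],[0.0912,-0.0008,0.06],[0.0912,-0.0008,0.09],[0.0912,-0.0008,0.1],[0.0912,-0.0008,0.102],[0.0912,-0.0008,0.102]],"hand":[0.05,0.05,0.05,0.05,0.05,0.05,0.05]}'
python3 - <<'E'
from h import *
c=cam("wrist"); save(c,"w33.png"); s=cam("scene"); save(s,"s33.png",(240,130,340,220))
E
```

```text
clock: 34.0
eef_pos: [0.4618, 0.0885, 0.0505]
tool_rot: [0.665, 0.747, 0.001, 0.001]
ft_force: [-0.6, -0.3, 0.8]
grip_width: 0.0498
```

View pics/w33.png

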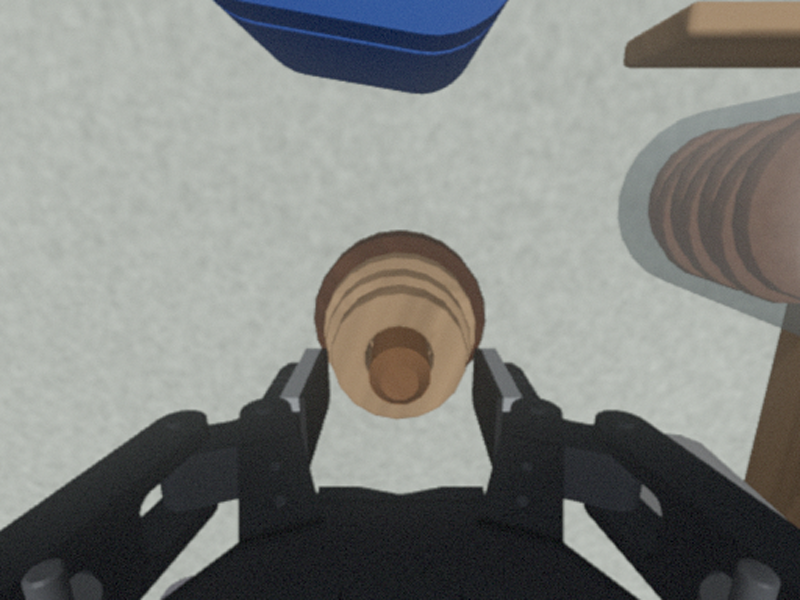

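View pics/s33.png

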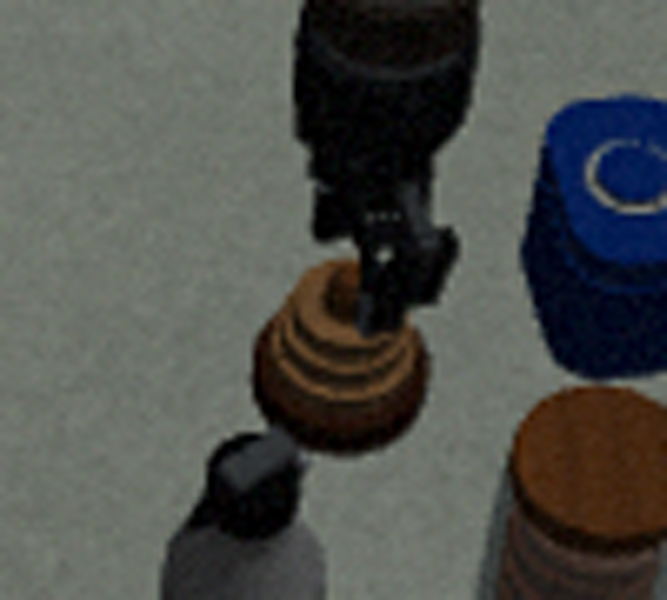

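```bash
python3 -m crank '{"dr":[[0,0,0],[0,0,0],[0,0,0],[0,0,0],[0,0,0],[0,0,0],[0,0,0],[0,0,0]],"travel":[[0,0,0.005],[0,0,0.0095],[0,0,0.0095],[0,0,0.0095],[0,0,0.0095],[0,0,0.0095],[0,0,0.0095],[0,0,0.0095]],"hand":[0.05,0.05,0.05,0.012,0.012,0.012,0.012,0.012]}'
python3 - <<'E'
from h import *
c=cam("wrist"); save(c,"w34.png"); print(gal(c["o"]["eef_pos"]))
E
```

```text
clock: 35.1
eef_pos: [0.4612, 0.0884, 0.0402]
tool_rot: [0.665, 0.747, 0.001, 0.0]
ft_force: [2.7, -0.3, 0.1]
grip_width: 0.0195
[-0.1516  0.1095]
```

View pics/w34.png

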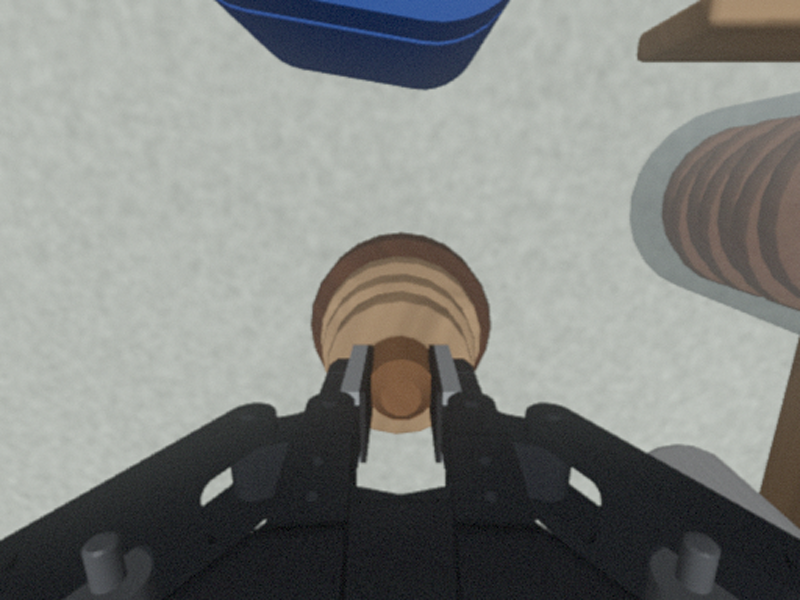

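```bash
python3 - <<'E'
from h import *
s=cam("scene"); save(s,"s34.png",(190,150,390,290))
for t,ce,m in blobs(s,(5,120,50),(14,255,160),200): print(t,ce,gal(plane(s,ce,.122)))
E
```

```text
[317 188  29  22 471] [330.56050955 198.57537155] [-0.0039  0.1644]
[ 471  201   41   75 1343] [489.9553239  231.44080417] [0.2208 0.531 ]
[ 72 326  45  40 206] [103.25242718 350.81553398] [ 0.2322 -0.4943]
```

View pics/s34.png

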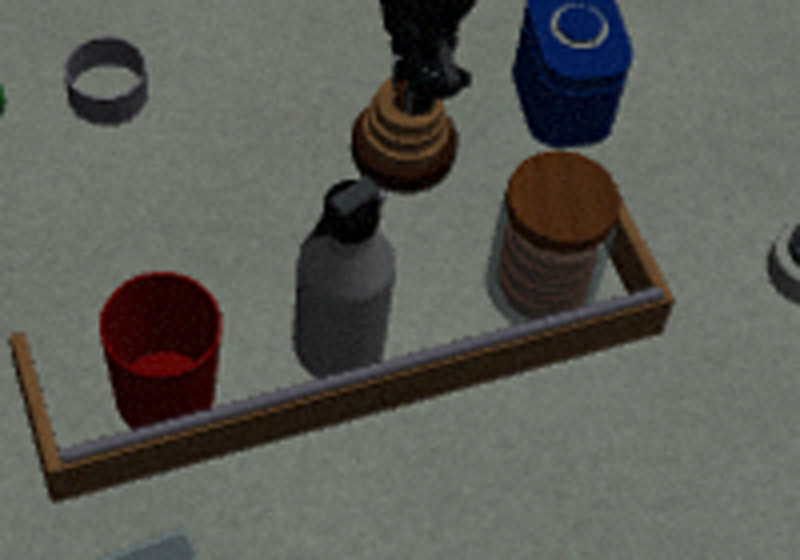

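```bash
python3 -m crank '{"dr":[[0,0,0],[0,0,0],[0,0,0],[0,0,0],[0,0,0],[0,0,0],[0,0,0],[0,0,0],[0,0,0]],"travel":[[0,0,-0.004],[-0.01,0.005,-0.004],[-0.02,0.015,-0.004],[-0.0307,0.025,-0.004],[-0.0307,0.04,-0.004],[-0.0307,0.055,-0.004],[-0.0307,0.07,-0.004],[-0.0307,0.08,-0.004],[-0.0307,0.08,-0.004]],"hand":[0.012,0.012,0.012,0.012,0.012,0.012,0.012,0.012,0.012]}'
python3 - <<'E'
from h import *
c=cam("wrist"); save(c,"w35.png"); print(gal(c["o"]["eef_pos"]))
E
```

```text
clock: 36.33
eef_pos: [0.5444, 0.0666, 0.0436]
tool_rot: [0.665, 0.746, 0.0, 0.0]
ft_force: [-0.6, -0.3, -7.8]
grip_width: 0.0188
[-0.0715  0.0782]
```

View pics/w35.png

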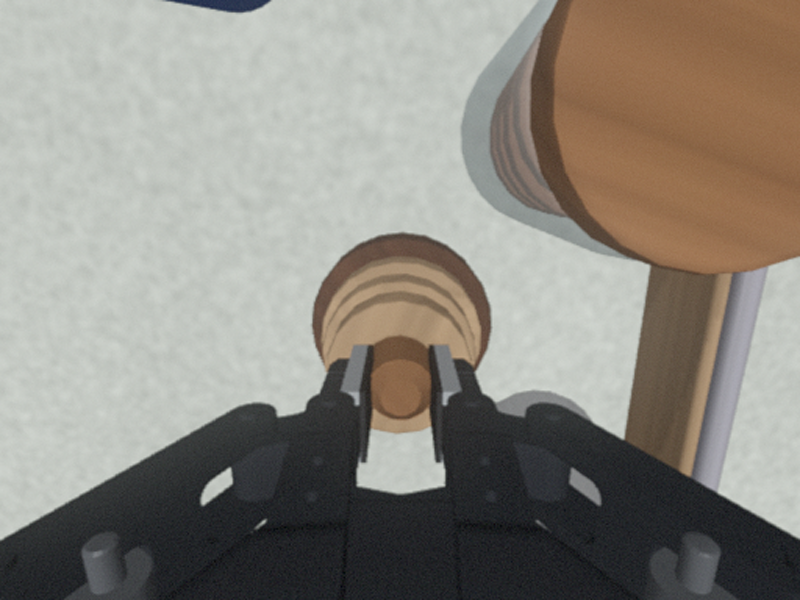

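```bash
python3 -m crank '{"dr":[[0,0,0],[0,0,0],[0,0,0],[0,0,0],[0,0,0],[0,0,0]],"travel":[[0.0005,0.008,0],[0.0005,0.016,0],[0.0005,0.024,0],[0.0005,0.032,0],[0.0005,0.04,0],[0.0005,0.04,0]],"hand":[0.012,0.012,0.012,0.012,0.012,0.012]}'; python3 -m crank '{"dr":[[0,0,0],[0,0,0],[0,0,0],[0,0,0],[0,0,0],[0,0,0]],"travel":[[0,0.005,0],[0,0.01,0],[0,0.015,0],[0,0.02,0],[0,0.025,0],[0,0.025,0]],"hand":[0.012,0.012,0.012,0.012,0.012,0.012]}'
python3 - <<'E'
from h import *
c=cam("wrist"); save(c,"w36.png"); print(gal(c["o"]["eef_pos"]))
E
```

```text
clock: 37.12
eef_pos: [0.5841, 0.0721, 0.0439]
tool_rot: [0.665, 0.747, 0.0, 0.0]
ft_force: [-0.2, -0.1, -7.3]
grip_width: 0.0192
clock: 37.88
eef_pos: [0.6086, 0.075, 0.0439]
tool_rot: [0.665, 0.747, 0.0, 0.0]
ft_force: [0.2, 0.3, -8.3]
grip_width: 0.0192
[-0.0068  0.0791]
```

View pics/w36.png

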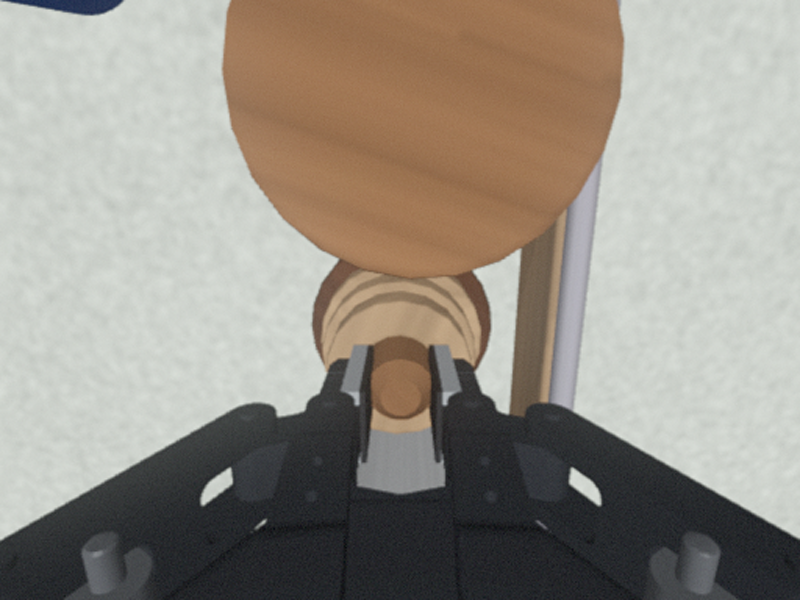

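```bash
python3 -m crank '{"dr":[[0,0,0],[0,0,0],[0,0,0],[0,0,0],[0,0,0],[0,0,0],[0,0,0],[0,0,0]],"travel":[[0,0.004,0],[0,0.0065,0],[0,0.0065,0.002],[0,0.0065,0.004],[0,0.0065,0.004],[0,0.0065,0.004],[0,0.0065,0.004],[0,0.0065,0.004]],"hand":[0.012,0.012,0.012,0.012,0.012,0.042,0.042,0.042]}'; python3 -m crank '{"dr":[[0,0,0],[0,0,0],[0,0,0],[0,0,0],[0,0,0]],"travel":[[0,0,-0.04],[0,0,-0.1],[0,0,-0.16],[0,0,-0.18],[0,0,-0.18]],"hand":[0.042,0.042,0.042,0.042,0.042]}'
python3 - <<'E'
from h import *
c=cam("wrist"); save(c,"w37.png"); print(gal(c["o"]["eef_pos"])); np.save("w37.npy",c,allow_pickle=True)
s=cam("scene"); save(s,"s37.png",(190,150,390,290))
E
```

```text
clock: 38.92
eef_pos: [0.6153, 0.0758, 0.041]
tool_rot: [0.665, 0.747, 0.001, 0.001]
ft_force: [-0.1, 0.5, 0.5]
grip_width: 0.0421
clock: 39.55
eef_pos: [0.616, 0.0759, 0.2228]
tool_rot: [0.665, 0.747, 0.002, 0.002]
ft_force: [0.2, -0.9, -0.6]
grip_width: 0.042
[0.0007 0.0791]
```

View pics/w37.png

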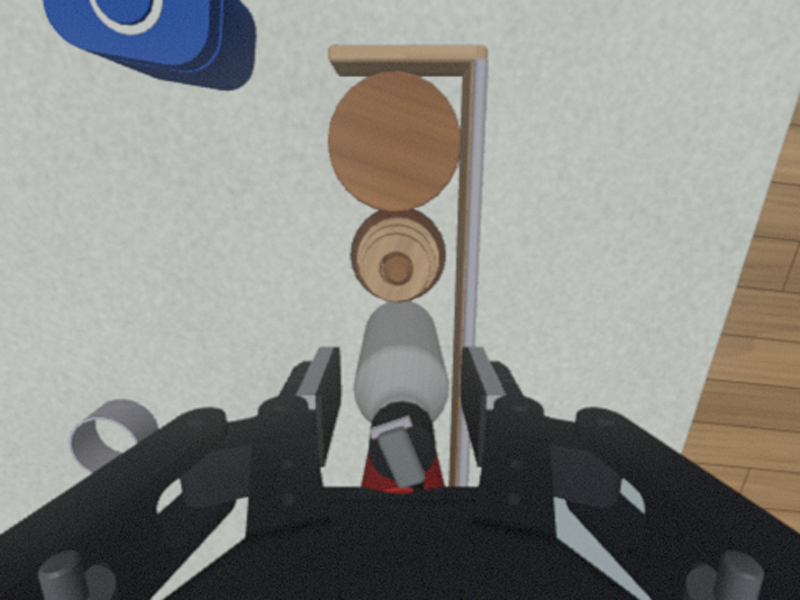

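View pics/s37.png

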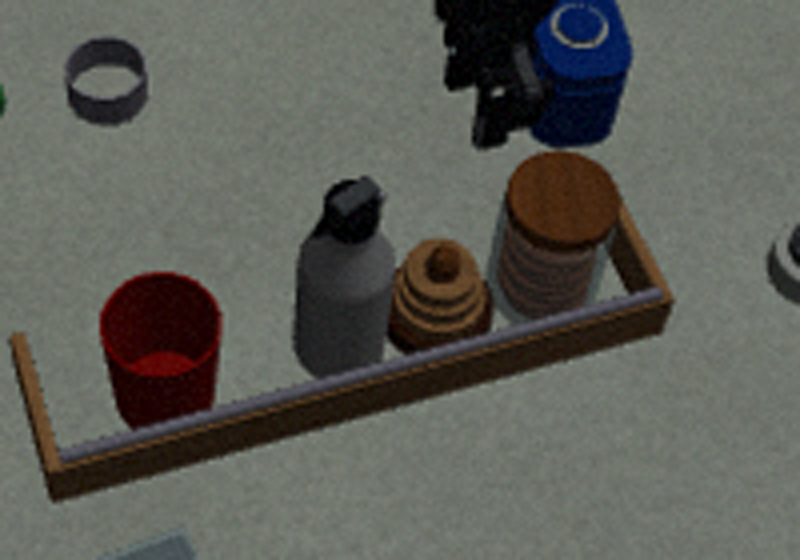

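```bash
python3 -m crank '{"dr":[[0,0,0],[0,0,0],[0,0,0],[0,0,0],[0,0,0],[0,0,0],[0,0,0]],"travel":[[-0.04,-0.02,0],[-0.09,-0.038,0],[-0.14,-0.038,0],[-0.19,-0.038,0],[-0.2134,-0.038,0.02],[-0.2134,-0.038,0.04],[-0.2134,-0.038,0.04]],"hand":[0.042,0.042,0.042,0.042,0.042,0.042,0.042]}'
python3 - <<'E'
from h import *
c=cam("wrist"); save(c,"w38.png"); print(gal(c["o"]["eef_pos"])); np.save("w38.npy",c,allow_pickle=True)
E
```

```text
clock: 40.52
eef_pos: [0.5985, -0.1406, 0.1755]
tool_rot: [0.666, 0.746, -0.002, -0.004]
ft_force: [-0.2, 0.2, -0.4]
grip_width: 0.0419
[-0.0418 -0.1338]
```

View pics/w38.png

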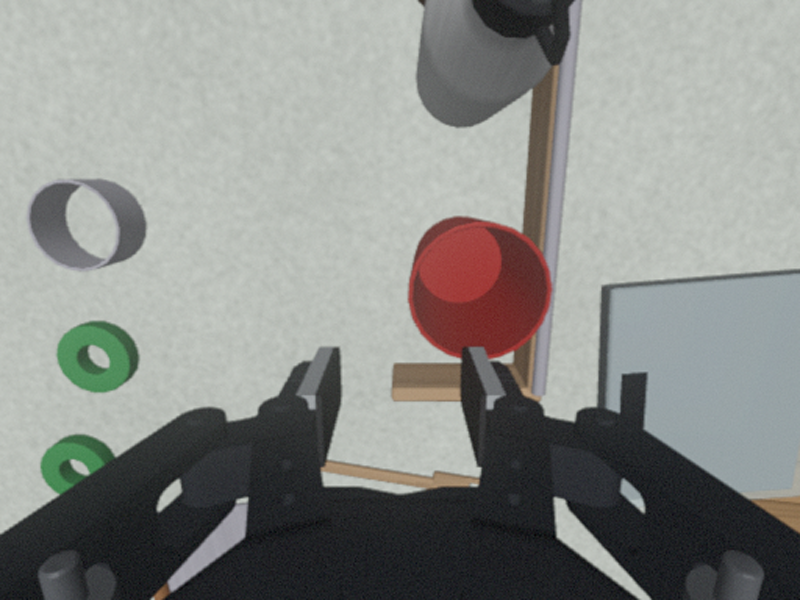

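```bash
python3 - <<'E'
from h import *
c=cam("wrist"); P=lambda u,v,z: gal(plane(c,(u*.64,v*.64),z))
print(gal(c["o"]["eef_pos"]),c["o"]["tool_rot"].round(4))
for u,v in ((480,290),(409,290),(551,290),(480,222),(480,358)): print(P(u,v,.102))
print("foot L edge", P(420,85,0),P(462,126,0))
E
```

```text
[-0.0407 -0.1338] [ 0.6654  0.7465 -0.0013 -0.0024]
[ 0.0058 -0.1315]
[-0.0356 -0.1315]
[ 0.0471 -0.1315]
[ 0.004  -0.0922]
[ 0.0078 -0.1744]
foot L edge [-0.0265 -0.0034] [ 0.0052 -0.0316]
```

```bash
python3 -m crank '{"dr":[[0,0,0],[0,0,0],[0,0,0],[0,0,0],[0,0,0],[0,0,0]],"travel":[[0.001,0.006,0.04],[0.001,0.006,0.08],[0.001,0.006,0.11],[0.001,0.006,0.125],[0.001,0.006,0.13],[0.001,0.006,0.13]],"hand":[0.042,0.042,0.042,0.042,0.042,0.042]}'
python3 - <<'E'
from h import *
c=cam("wrist"); save(c,"w39.png"); print(gal(c["o"]["eef_pos"]))
E
```

```text
clock: 41.38
eef_pos: [0.6079, -0.139, 0.051]
tool_rot: [0.665, 0.747, 0.0, 0.001]
ft_force: [-0.4, -0.6, 0.6]
grip_width: 0.042
[-0.0322 -0.1334]
```

View pics/w39.png

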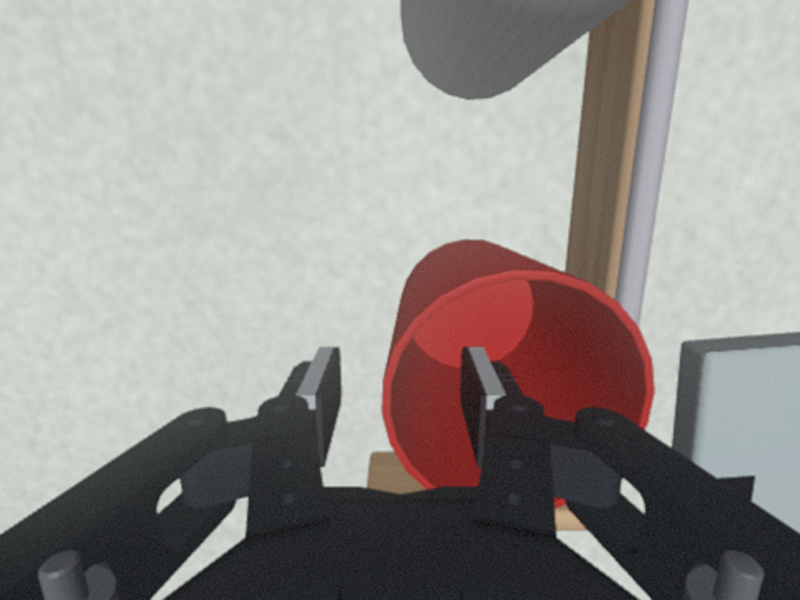

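```bash
python3 -m crank '{"dr":[[0,0,0],[0,0,0],[0,0,0],[0,0,0]],"travel":[[0,-0.001,0.003],[0,-0.001,0.003],[0,-0.001,0.003],[0,-0.001,0.003]],"hand":[0.0,0,0,0]}'
python3 - <<'E'
from h import *
c=cam("wrist"); save(c,"w40.png"); print(gal(c["o"]["eef_pos"]))
E
```

```text
clock: 41.92
eef_pos: [0.6079, -0.1397, 0.0486]
tool_rot: [0.665, 0.746, 0.001, 0.002]
ft_force: [0.3, -0.5, 3.9]
grip_width: 0.0036
[-0.0323 -0.1341]
```

View pics/w40.png

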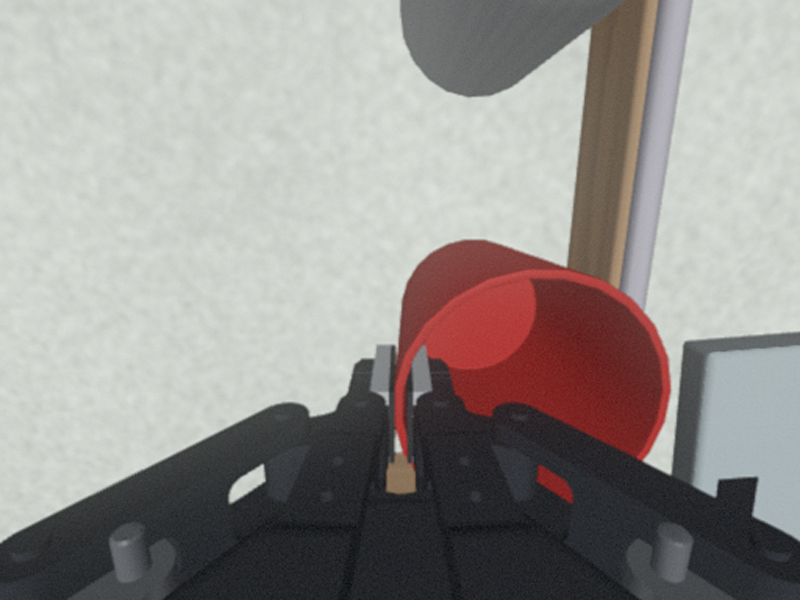

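```bash
python3 -m crank '{"dr":[[0,0,0],[0,0,0],[0,0,0],[0,0,0],[0,0,0],[0,0,0],[0,0,0]],"travel":[[0,0,-0.001],[-0.005,-0.002,-0.001],[-0.01,-0.005,-0.001],[-0.016,-0.007,-0.001],[-0.016,-0.007,-0.001],[-0.016,-0.007,0],[-0.016,-0.007,0]],"hand":[0,0,0,0,0,0,0]}'
python3 -m crank '{"dr":[[0,0,0],[0,0,0],[0,0,0],[0,0,0],[0,0,0],[0,0,0],[0,0,0]],"travel":[[0,0,0],[0,0,0],[0,0,0],[0,0,-0.05],[0,0,-0.1],[0,0,-0.15],[0,0,-0.15]],"hand":[0.02,0.03,0.03,0.03,0.03,0.03,0.03]}'
python3 - <<'E'
from h import *
c=cam("wrist"); save(c,"w41.png"); print(gal(c["o"]["eef_pos"])); np.save("w41.npy",c,allow_pickle=True)
E
```

```text
clock: 42.85
eef_pos: [0.6008, -0.1557, 0.0482]
tool_rot: [0.665, 0.747, 0.0, -0.0]
ft_force: [-2.5, 1.1, 10.3]
grip_width: 0.0034
clock: 43.72
eef_pos: [0.6037, -0.1566, 0.2021]
tool_rot: [0.665, 0.747, 0.002, 0.004]
ft_force: [-0.1, -0.7, -0.8]
grip_width: 0.03
[-0.0385 -0.1503]
```

View pics/w41.png

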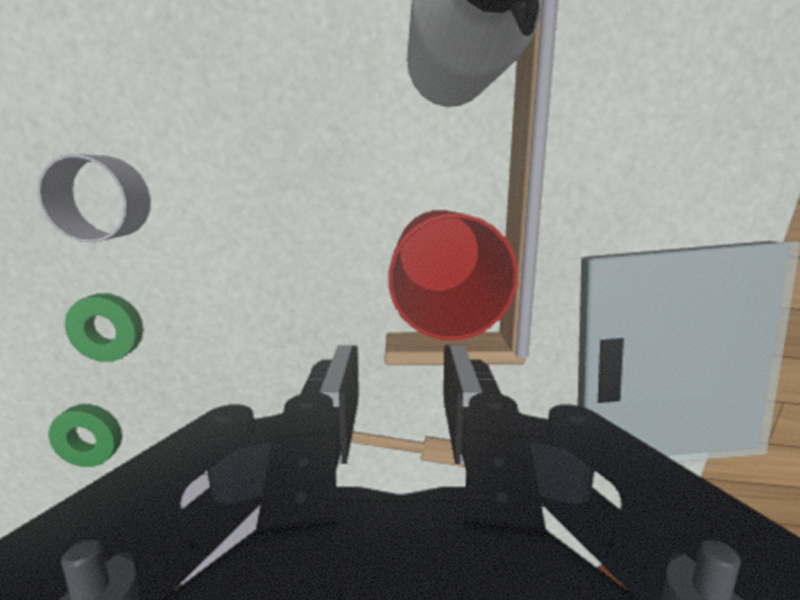

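```bash
python3 - <<'E'
from h import *
c=cam("wrist"); save(c,"w42.png"); P=lambda u,v,z: gal(plane(c,(u*.64,v*.64),z))
print(gal(c["o"]["eef_pos"]),c["o"]["tool_rot"].round(4))
for u,v in ((453,277),(389,277),(518,277),(453,213),(453,340)): print(P(u,v,.102))
print("bottle",P(450,105,0),P(409,70,0),"wall in",P(440,335,0),P(440,352,.05))
E
```

```text
[-0.0399 -0.1498] [0.6653 0.7466 0.001  0.002 ]
[-0.0059 -0.1452]
[-0.0463 -0.1451]
[ 0.0351 -0.1453]
[-0.0072 -0.1054]
[-0.0046 -0.1876]
bottle [ 0.0006 -0.0306] [-0.0318 -0.0056] wall in [-0.0029 -0.2232] [-0.0076 -0.2183]
```

```bash
python3 - <<'E'
from h import *
c=cam("wrist"); P=lambda u,v,z: gal(plane(c,(u*.64,v*.64),z))
print(P(546,150,.061),P(535,150,.061),P(526,330,.061)); o=bot.get_obs();print(gal(o["eef_pos"]),o["tool_rot"].round(4))
c=cam("top")
for s,ce,m in blobs(c,(105,120,30),(125,255,255),50): print("blue",s,ce)
save(c,"t42.png",(100,110,400,290))
E
```

```text
[ 0.0568 -0.0667] [ 0.0495 -0.0666] [ 0.0531 -0.1944]
[-0.0419 -0.149 ] [ 6.653e-01  7.466e-01 -6.000e-04 -1.100e-03]
blue [136 212  30  38 699] [150.78540773 230.51645207]
blue [143 224  12  12 110] [148.32727273 229.43636364]
```

View pics/t42.png

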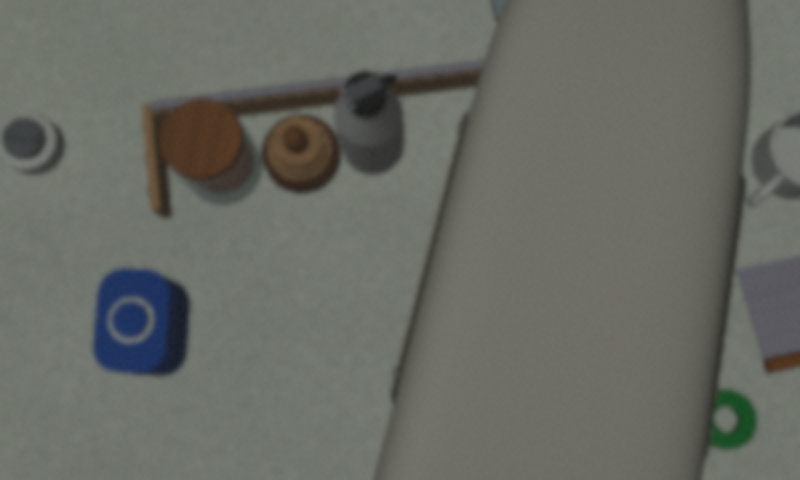

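```bash
python3 -m crank '{"dr":[[0,0,-0.17],[0,0,-0.34],[0,0,-0.51],[0,0,-0.68],[0,0,-0.85],[0,0,-1.02],[0,0,-1.19],[0,0,-1.36],[0,0,-1.514],[0,0,-1.514]],"travel":[[0,-0.04,-0.02],[0.03,-0.09,-0.05],[0.08,-0.105,-0.05],[0.135,-0.105,-0.05],[0.19,-0.105,-0.05],[0.245,-0.105,-0.05],[0.3,-0.105,-0.05],[0.355,-0.105,-0.05],[0.395,-0.105,-0.05],[0.395,-0.105,-0.05]],"hand":[0.03,0.03,0.03,0.03,0.085,0.085,0.085,0.085,0.085,0.085]}'
python3 - <<'E'
from h import *
c=cam("wrist"); save(c,"w43.png"); print(c["o"]["joint_pos"].round(2))
c=cam("wrist"); np.save("w43.npy",c,allow_pickle=True)
for s,ce,m in blobs(c,(105,120,30),(125,255,255),300): print(s,ce)
E
```

```text
clock: 45.18
eef_pos: [0.4498, 0.2266, 0.2446]
tool_rot: [-0.032, 1.0, -0.001, -0.002]
ft_force: [-0.6, -0.8, -1.3]
grip_width: 0.0851
[0.47 0.24 0.11 1.45 0.   0.4 ]
[ 229  111   63   85 3298] [259.6767738  152.34505761]
[246 141  29  29 655] [259.6870229  155.07328244]
```

View pics/w43.png

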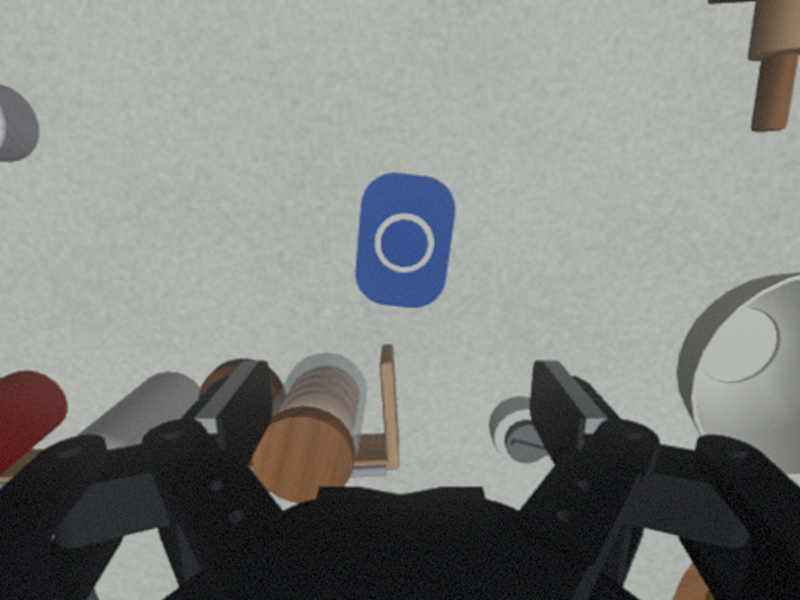

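```bash
python3 - <<'E'
from h import *
c=cam("wrist")
b=max(blobs(c,(105,120,30),(125,255,255),300),key=lambda b:b[0][4]); m=b[2]
cn=max(cv2.findContours(m,cv2.RETR_EXTERNAL,cv2.CHAIN_APPROX_NONE)[0],key=cv2.contourArea)
P=np.array([plane(c,q[0],.09)[:2] for q in cn],dtype=np.float32)
r=cv2.minAreaRect(P*1000); print(r, c["o"]["eef_pos"],c["o"]["tool_rot"].round(4))
mm=cv2.moments((P*1000).reshape(-1,1,2)); th=.5*np.arctan2(2*mm["mu11"],mm["mu20"]-mm["mu02"]); print("cent",mm["m10"]/mm["m00"],mm["m01"]/mm["m00"],"axis yaw",th)
print(plane(c,(405*.64,243*.64),.095))
E
```

```text
((432.2510681152344, 228.4900665283203), (68.20722961425781, 98.24305725097656), 87.27921295166016) [0.45040577 0.22423266 0.24526003] [-0.0292  0.9996 -0.001  -0.0015]
cent 432.2505653559069 228.47827405231675 axis yaw -0.04818934795366665
[0.43272118 0.22720314 0.095     ]
```

```bash
python3 -m crank '{"dr":[[0,0,0.107],[0,0,0.107],[0,0,0.107],[0,0,0.107],[0,0,0.107]],"travel":[[0.0307,0.0066,0.04],[0.0307,0.0066,0.08],[0.0307,0.0066,0.12],[0.0307,0.0066,0.13],[0.0307,0.0066,0.13]],"hand":[0.085,0.085,0.085,0.085,0.085]}'
python3 - <<'E'
from h import *
go(.4193,.229,.02,3.0934)
c=cam("wrist"); save(c,"w44.png")
go(.4193,.229,.02,3.0934)
b=max(blobs(c,(105,120,30),(125,255,255),300),key=lambda b:b[0][4]); m=b[2]
cn=max(cv2.findContours(m,cv2.RETR_EXTERNAL,cv2.CHAIN_APPROX_NONE)[0],key=cv2.contourArea)
P=np.array([plane(c,q[0],.09)[:2] for q in cn],dtype=np.float32)
print(cv2.minAreaRect(P*1000))
E
```

```text
clock: 45.95
eef_pos: [0.4204, 0.2285, 0.117]
tool_rot: [0.025, 1.0, -0.0, -0.0]
ft_force: [-0.4, -0.3, 0.4]
grip_width: 0.0849
pos [0.4204 0.2285 0.117 ] w 0.0849 t 45.95
dr [-0.0005, -0.0008, -0.0024] travel [0.0011, 0.0005, 0.097]
pos [0.4212 0.2291 0.118 ] w 0.0852 t 46.0
dr [0.0007, 0.0012, -0.002] travel [0.002, -0.0003, 0.098]
((428.51507568359375, 228.71942138671875), (68.90612030029297, 106.22335052490234), 87.42557525634766)
```

View pics/w44.png

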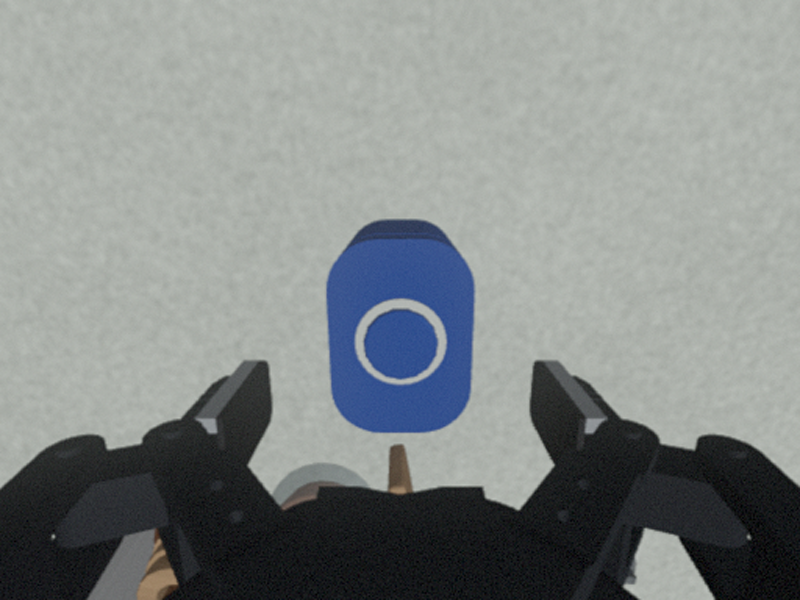

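```bash
python3 -m crank '{"dr":[[0,0,0],[0,0,0],[0,0,0],[0,0,0],[0,0,0],[0,0,0],[0,0,0],[0,0,0],[0,0,0]],"travel":[[0.001,0,0.04],[0.001,0,0.08],[0.001,0,0.095],[0.001,0,0.097],[0.001,0,0.097],[0.001,0,0.097],[0.001,0,0.097],[0.001,0,0.097],[0.001,0,0.097]],"hand":[0.085,0.085,0.085,0.085,0.085,0.055,0.055,0.055,0.055]}'
python3 - <<'E'
from h import *
c=cam("wrist"); save(c,"w45.png"); print(gal(c["o"]["eef_pos"]))
E
```

```text
clock: 47.12
eef_pos: [0.4208, 0.23, 0.0218]
tool_rot: [0.024, 1.0, 0.001, 0.002]
ft_force: [-1.2, 0.6, 4.5]
grip_width: 0.0685
[-0.1754  0.2548]
```

View pics/w45.png

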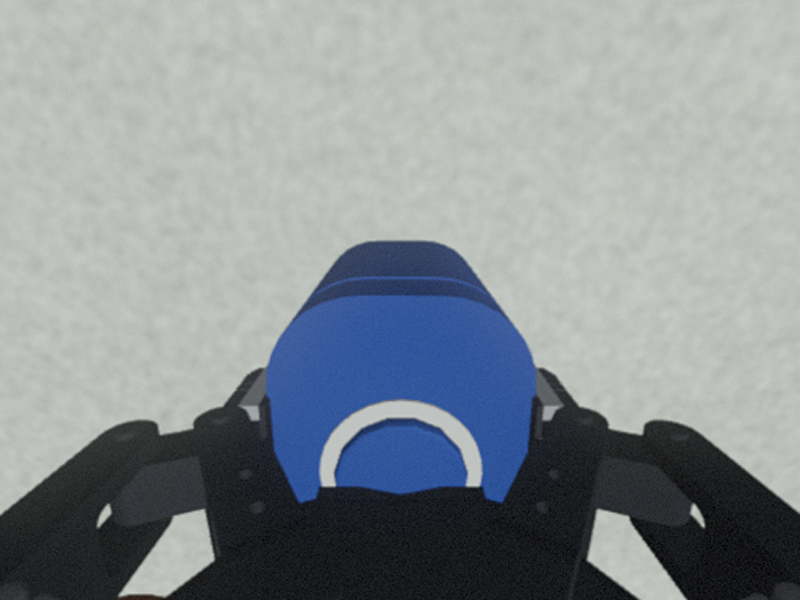

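```bash
python3 -m crank '{"dr":[[0,0,0],[0,0,0],[0,0,-0.05],[0,0,-0.1],[0,0,-0.164],[0,0,-0.164],[0,0,-0.164],[0,0,-0.164],[0,0,-0.164],[0,0,-0.164]],"travel":[[0,0,-0.02],[0,-0.03,-0.025],[-0.01,-0.08,-0.025],[-0.03,-0.13,-0.025],[-0.05,-0.18,-0.025],[-0.07,-0.23,-0.025],[-0.085,-0.28,-0.025],[-0.0958,-0.3125,-0.025],[-0.0958,-0.3125,-0.025],[-0.0958,-0.3125,-0.025]],"hand":[0.055,0.055,0.055,0.055,0.055,0.055,0.055,0.055,0.055,0.055]}'
python3 - <<'E'
from h import *
c=cam("scene"); save(c,"s46.png",(180,110,390,290)); print(gal(c["o"]["eef_pos"])); w=wld(-.1318,-.069); go(w[0],w[1],.047,GY+np.pi)
E
```

```text
clock: 48.42
eef_pos: [0.4993, -0.0872, 0.045]
tool_rot: [-0.057, 0.998, 0.0, -0.0]
ft_force: [0.3, -0.3, -2.2]
grip_width: 0.0683
[-0.1341 -0.0693]
pos [ 0.4992 -0.0867  0.0449] w 0.0684 t 48.48
dr [0.0006, -0.0006, -0.0001] travel [-0.0024, -0.0002, -0.0021]
```

View pics/s46.png

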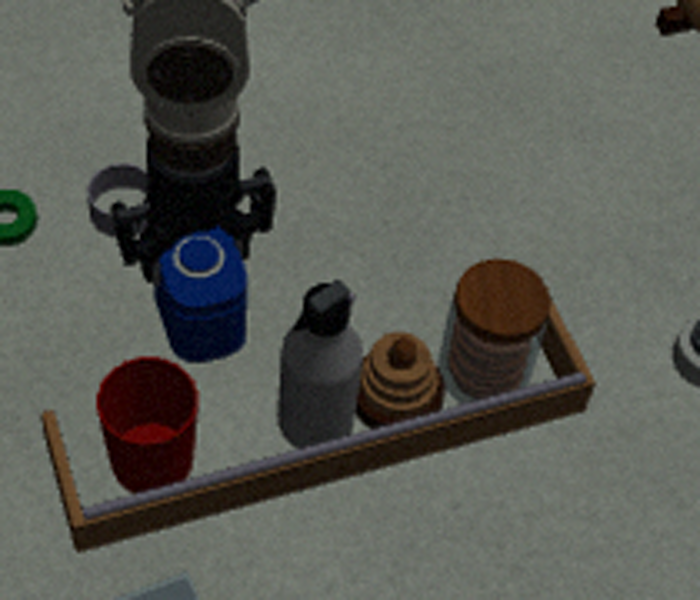

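```bash
python3 -m crank '{"dr":[[0,0,0],[0,0,0],[0,0,0],[0,0,0],[0,0,0],[0,0,0],[0,0,0],[0,0,0]],"travel":[[-0.01,0,0.01],[-0.02,0,0.02],[-0.035,0,0.0205],[-0.05,0,0.0205],[-0.06,0,0.0205],[-0.07,0,0.0205],[-0.077,0,0.0205],[-0.077,0,0.0205]],"hand":[0.055,0.055,0.055,0.055,0.055,0.055,0.055,0.055]}'
python3 - <<'E'
from h import *
c=cam("scene"); save(c,"s47.png",(180,150,330,270)); print(gal(c["o"]["eef_pos"]));c=cam("top"); save(c,"t47.png",(145,110,365,260))
E
```

```text
clock: 49.48
eef_pos: [0.5767, -0.0785, 0.0243]
tool_rot: [-0.058, 0.998, -0.0, 0.0]
ft_force: [-0.2, -0.8, -1.2]
grip_width: 0.0684
[-0.0562 -0.0697]
```

View pics/s47.png

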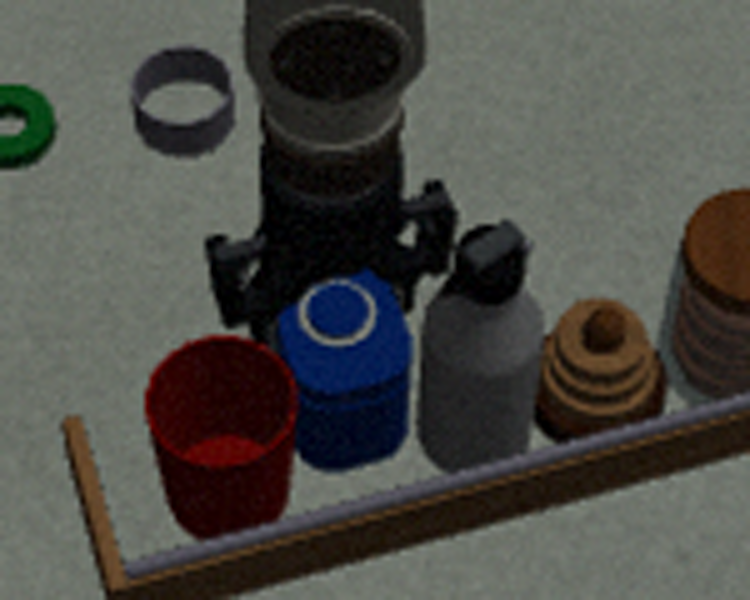

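View pics/t47.png

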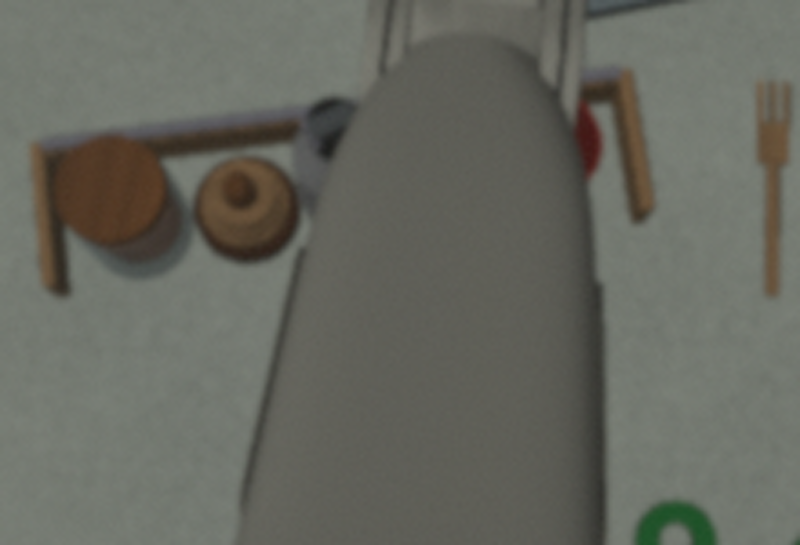

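```bash
python3 -m crank '{"dr":[[0,0,0],[0,0,0],[0,0,0],[0,0,0],[0,0,0],[0,0,0],[0,0,0],[0,0,0],[0,0,0],[0,0,0]],"travel":[[0,0,0.0025],[0,0,0.0025],[0,0,0.0025],[0,0,0.0025],[0,0,0.0025],[0,0,-0.03],[0,0,-0.08],[0.03,0,-0.1],[0.059,-0.002,-0.1],[0.059,-0.002,-0.1]],"hand":[0.055,0.08,0.08,0.08,0.08,0.08,0.08,0,0,0]}'
python3 - <<'E'
from h import *
c=cam("wrist"); save(c,"w48.png"); print(gal(c["o"]["eef_pos"]),c["o"]["eef_pos"][2]); c=cam("scene"); save(c,"s48.png",(180,150,330,270))
E
```

```text
clock: 50.82
eef_pos: [0.5161, -0.0875, 0.125]
tool_rot: [-0.057, 0.998, 0.0, -0.0]
ft_force: [1.7, 0.0, 0.2]
grip_width: 0.0257
[-0.1174 -0.0716] 0.12498259993741165
```

View pics/s48.png

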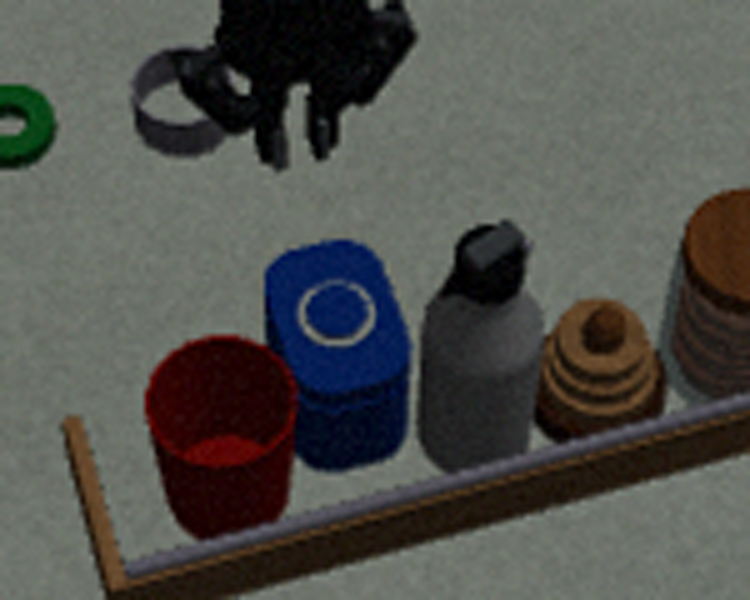

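View pics/w48.png

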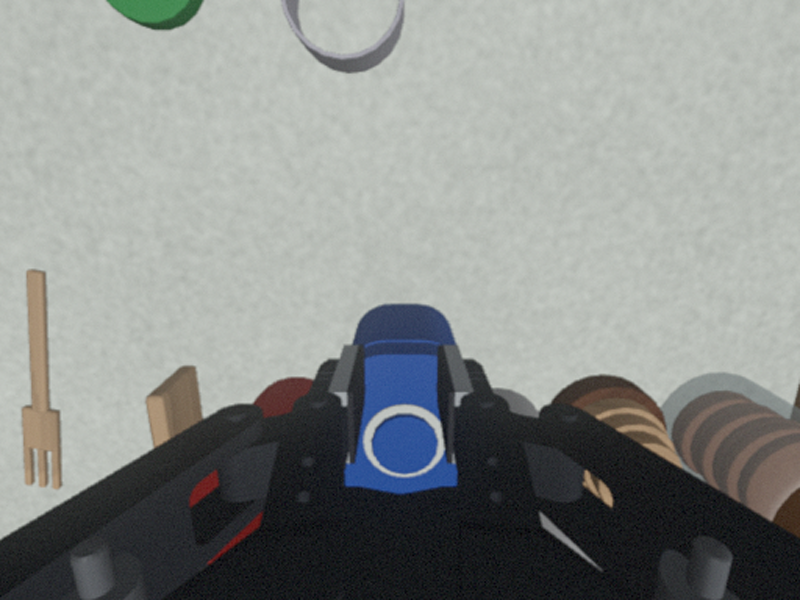

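```bash
python3 -m crank '{"dr":[[0,0,0],[0,0,0],[0,0,0],[0,0,0],[0,0,0],[0,0,0],[0,0,0],[0,0,0],[0,0,0],[0,0,0]],"travel":[[0,0,0.04],[0,0,0.08],[0,0,0.09],[0,0,0.09],[-0.006,0,0.09],[-0.012,0,0.09],[-0.018,0,0.09],[-0.023,0,0.09],[-0.028,0,0.09],[-0.028,0,0.09]],"hand":[0,0,0,0,0,0,0,0,0,0]}'
python3 - <<'E'
from h import *
c=cam("wrist"); save(c,"w49.png"); print(gal(c["o"]["eef_pos"]),c["o"]["eef_pos"][2]); c=cam("scene"); save(c,"s49.png",(180,150,330,270))
E
```

```text
clock: 52.18
eef_pos: [0.5466, -0.084, 0.0344]
tool_rot: [-0.058, 0.998, 0.0, 0.001]
ft_force: [-0.3, -0.2, -0.0]
grip_width: -0.0002
[-0.0868 -0.0717] 0.03440299920500279
```

View pics/s49.png

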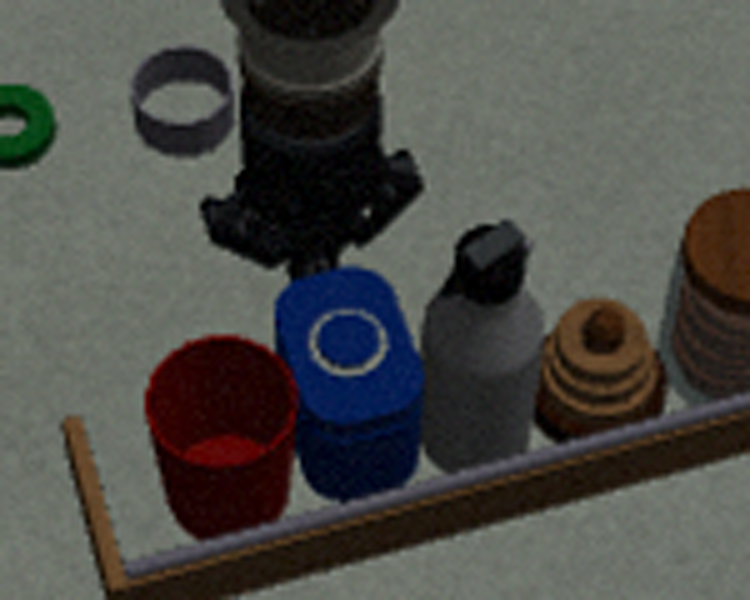

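View pics/w49.png

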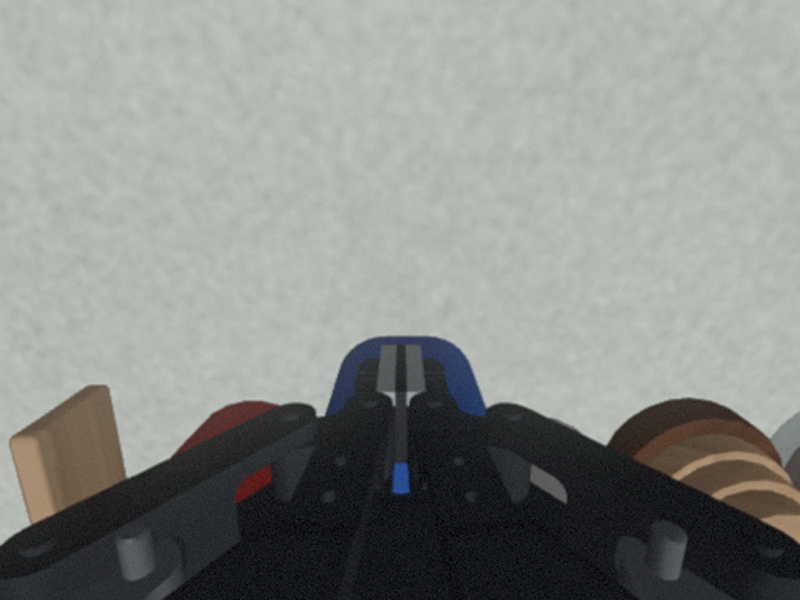

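```bash
python3 -m crank '{"dr":[[0,0,0],[0,0,0],[0,0,0],[0,0,0],[0,0,0],[0,0,0],[0,0,0],[0,0,0]],"travel":[[-0.004,0,0],[-0.008,0,0],[-0.012,0,0],[-0.015,0,0],[-0.018,0,0],[-0.021,0,0],[-0.0235,0,0],[-0.0235,0,0]],"hand":[0,0,0,0,0,0,0,0]}'
python3 - <<'E'
from h import *
c=cam("wrist"); print(gal(c["o"]["eef_pos"]),c["o"]["eef_pos"][2]); c=cam("scene"); save(c,"s50.png",(180,150,330,270)); print("button",gal(plane(c,(180+0/5,150),.095)))
E
```

```text
clock: 53.28
eef_pos: [0.5695, -0.0814, 0.0344]
tool_rot: [-0.058, 0.998, 0.0, 0.0]
ft_force: [-1.3, 0.2, -0.6]
grip_width: 0.0
[-0.0637 -0.0717] 0.03444919575368096
button [-0.3285 -0.2005]
```

View pics/s50.png

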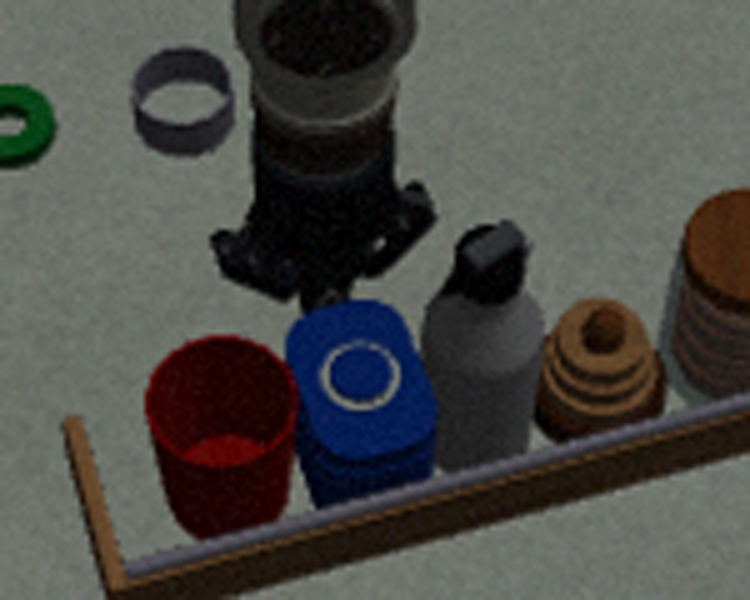

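```bash
python3 -m crank '{"dr":[[0,0,0],[0,0,0],[0,0,0],[0,0,0],[0,0,0],[0,0,0],[0,0,0],[0,0,0],[0,0,0],[0,0,0]],"travel":[[0.01,0,0],[0.02,0,-0.02],[0.02,0,-0.08],[0.02,0,-0.14],[0.02,0,-0.2],[-0.03,0.03,-0.25],[-0.08,0.06,-0.25],[-0.12,0.072,-0.25],[-0.12,0.072,-0.25],[-0.12,0.072,-0.25]],"hand":[0,0,0,0,0,0,0,0,0,0]}'
python3 -m crank '{"dr":[[0,0,0],[0,0,0]],"travel":[[0,0,0],[0,0,0]],"hand":[0,0]}'
python3 - <<'E'
from h import *
c=cam("wrist"); save(c,"w51.png"); np.save("w51.npy",c,allow_pickle=True); print(gal(c["o"]["eef_pos"]),c["o"]["eef_pos"][2]); c=cam("scene"); print("button",gal(plane(c,(252,225.2),.095)));save(c,"s51.png",(180,150,380,290))
E
```

```text
clock: 54.62
eef_pos: [0.6792, 0.0037, 0.2835]
tool_rot: [-0.058, 0.998, -0.0, -0.001]
ft_force: [-1.1, 0.8, 0.4]
grip_width: -0.0005
clock: 54.88
eef_pos: [0.6791, 0.0031, 0.2864]
tool_rot: [-0.057, 0.998, -0.0, 0.001]
ft_force: [-0.5, 0.0, 0.1]
grip_width: 0.0
[ 0.0549 -0.0005] 0.28640880340358343
button [-0.001  -0.0681]
```

View pics/w51.png

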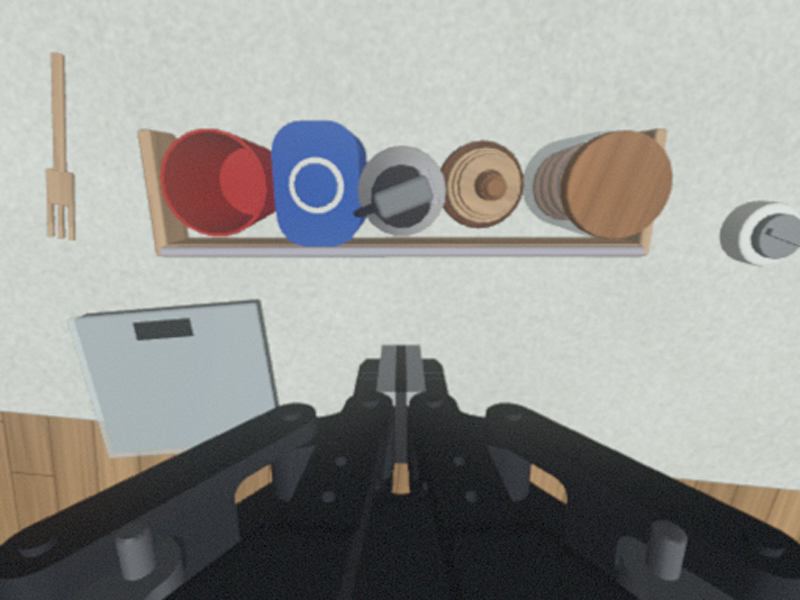

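View pics/s51.png

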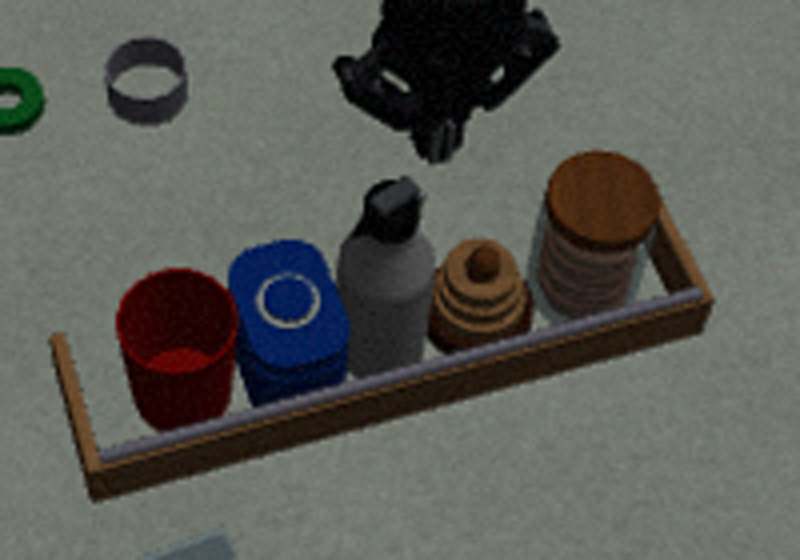

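```bash
python3 - <<'E'
from h import *
c=cam("wrist"); P=lambda u,v,z: gal(plane(c,(u*.64,v*.64),z))
print("bar out",P(400,256,.061),P(200,256,.061),P(600,255,.061),"walls out",P(140,130,.05),P(666,130,.05))
def circ(pts,z):
    Q=np.array([P(*q,z) for q in pts]);A=np.c_[2*Q,np.ones(len(Q))]; s=np.linalg.lstsq(A,(Q**2).sum(1),rcond=None)[0]; return s[:2].round(4),round(2*np.sqrt(s[2]+s[:2]@s[:2]),4)
print("lid",circ([(672,184),(566,186),(619,131),(619,238)],.122))
print("cup",circ([(162,182),(275,182),(218,129),(218,235)],.102))
print("base",circ([(442,183),(522,183),(482,227),(482,140)],.022))
print("bottle",circ([(358,190),(445,190),(402,235),(402,147)],.118))
for s,ce,m in blobs(c,(105,120,30),(125,255,255),1500):
    cn=max(cv2.findContours(m,cv2.RETR_EXTERNAL,cv2.CHAIN_APPROX_NONE)[0],key=cv2.contourArea)
    Q=np.array([gal(plane(c,q[0],.09)) for q in cn],dtype=np.float32); print("cont",cv2.minAreaRect(Q*1000))
print("button",P(317,185,.093))
E
```

```text
bar out [0.0622 0.0001] [ 0.0619 -0.1837] [0.0616 0.1837] walls out [-0.048  -0.2275] [-0.0471  0.2332]
lid (array([-0.0016,  0.1632]), np.float64(0.0784))
cup (array([-0.0035, -0.1427]), np.float64(0.0854))
base (array([-0.0002,  0.0793]), np.float64(0.0795))
bottle (array([0.0026, 0.0014]), np.float64(0.0653))
cont ((-2.0000076293945312, -65.75000762939453), (96.39998626708984, 74.29998779296875), -0.0)
button [-0.0021 -0.0669]
```

```bash
python3 - <<'E'
from h import *
c=cam("scene"); save(c,"s52.png")
E
```

```text
(no output)
```

View pics/s52.png

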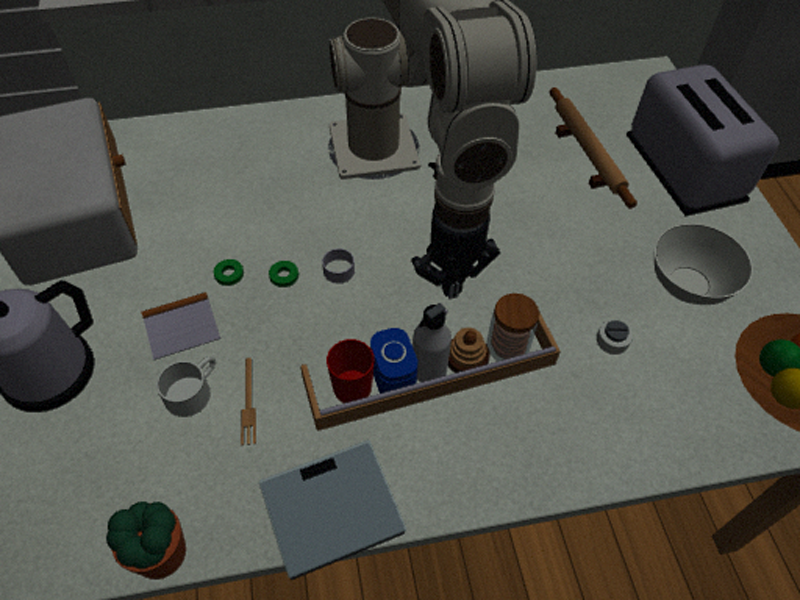

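The scene shows the full row in place: cup (350,370), container (394,360), bottle (432,340), loaded stand (469,350) and jar (514,325). The bystanders are where they started, so I'm handing in.

```bash
python3 -c "
from workcell import job
print(job.job_done())"
```

```text
the job is handed in; nothing more can be done
None
```

The job is done and handed in at about 55 s of the 208 s allowed. The hand-in reports no verdict.

- **Rings:** Three were present: 69, 61 and 53 mm. They are on the post with the biggest at the bottom, and a close view before the stand was moved showed all three fully down.
- **Stand:** I pushed the jar aside, then carried the loaded stand just clear of the bench into the gap between jar and bottle. I pushed the jar about 26 mm with shut fingers.
- **Container:** I moved the cup about 14 mm by its rim, set the container partly into its gap, then pushed it home with shut fingers.
- **Last checks:** Stand and container are upright. The stand is within about 1 mm of the row line and the container within about 2 mm, and both have roughly 2 mm or less to their neighbours. Nothing fell and the bystanders had not visibly moved.

**Readings that disagreed:**
- **Fingertips:** They were about 30 mm higher than the stated tool point, so my first two tries at the 69 mm ring closed above it or on its top edge, peaking at about 9 N. I corrected for that afterwards.
- **Gripper opening:** It read 2 to 4 mm less than the size of the object held.
- **Camera measurements:** Wrist views taken while the arm was still settling were off by up to about 7 mm, so I checked them against the gallery walls. Even in the last, settled view those walls were 2 to 6 mm from their listed positions, so the final figures are good to a few millimetres.

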